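# Clear the jammed slide-mailer feeder, refit its gate knob and shut the gate

## Robot

A 6-joint arm with a two-finger parallel gripper is mounted at the origin on a cart in front of the work surface, level with it; the furniture and walls round the work are solid. World frame = base frame: x ahead of the robot, y to its left, z up, the work surface at z = 0. Lengths are in m, angles in rad, forces in N, time in s.
With the tool pointing down it reaches from about 0.35 to 0.95 m from the base axis. Payload 17.4 kg.
Tool frame: the origin (TCP) lies at the very end of the fingers, on their centre line; the grasp point (between the pads) lies 19 mm behind it; z points along the fingers, y is the direction in which the jaws open and shut (so a half turn about z gives the same grasp; the last joint's range is limited). The gripper opens to 93 mm and grips with 3 to 60 N. Pads are 15 mm wide; open, the fingers measure 128 mm over their backs; the gripper's body (75 mm by 188 mm) begins 65 mm behind the grasp point.
Start: joints at [1.143, 0.116, 1.442, -0, 1.584, -0.038], TCP at [0.257, 0.624, 0.219] pointing down, gripper open.
Joint ranges: [-2.83, 2.83], [-0.83, 2.19], [0.07, 2.5], [-1.14, 4.28], [0.01, 3], [-2.97, 2.97]. Speed limits (rad/s): [1.89, 1.89, 2.22, 3.14, 3.14, 3.14].

## Interface

Orientations are given as a unit quaternion [x, y, z, w].
In Python, from bench import readout, cams, robot gives the robot as it stands. The module is installed in compiled form; this text tells all that it offers.
- The arm moves only by the shell command python3 -m pendant 'ROWS'. ROWS is JSON, a list of rows, each a list of 5 numbers: the gripper's target within -1 to 1 (shut at 1, half-way at 0, fully open at -1), then the shift along the tool's x, y, z in cm, then the turn about the tool's z in rad. In form: [[jaw, x, y, z, spin], ...]. A call has 1 to 8 rows; each row shifts and turns the pose as measured when the row begins, along the tool's axes as they then stand; what a row does not reach is not made up. A row lasts 1/10 s, in which the tool goes at most 50 mm and 8.59 degrees, less where a joint would pass 70% of its speed; a pose out of reach is approached as far as the arm can. A call with a gripper value outside its range is refused whole. The fingers move at their own pace and stop on an object; the grip force is fixed at half the most. Time passes only in rows, so rows that do not move let the fingers close. It gives the time, the measured TCP pose, the force and the opening at its end, in the units of the state.
- readout.read_state(): the state, without advancing time (a new reading comes with each control period).
- cams.camera(name): name is "scene" or "top"; returns the picture (420x560x3 uint8, red, green, blue); there is no depth.
- cams.get_calibration(name): a dict with "fx", "fy", "cx", "cy" (pixels), "dist" ([k1, k2, p1, p2, k3] as OpenCV has them; the pictures are not rectified), "origin" and "attitude" of the camera in the world. Camera axes: x right, y down, z forward; pixel columns grow to the right and rows downward; lengths in m; the calibration is good to about 2 mm. A picture is of the moment at which its call begins. get_calibration takes no time and is no camera call.
- robot.finish_job(): hands the job in, once; it reports no verdict.
The state is a dict: "time_s": time; "joint_positions": joint angles; "dq": joint speeds; "tau": joint torques, N m; "tool_pos": TCP position; "tool_rot": TCP orientation; "ft_force": force on the tool from outside, world axes, zero at the start; "moment": the same for the moment, N m; "grip_width": finger opening in m.
Only numpy, scipy, OpenCV 4.12 (cv2) and the standard library are available. Lean on these libraries where they do the work, as an engineer would, in place of code of your own. Each camera call takes 0.05 s, during which the arm holds its last target. There are 200 camera calls.

## Task

The slide-mailer feeder has jammed: push the mailer that is stuck across the narrow mouth of the chute back up the slope until it is clear of the two lips over it, then lift it out, and lay every mailer, those waiting in the chute and those lying on the bench too, flat in the grey tray. Only then fit the loose knob fully down onto the feeder's square shaft while the gate is still open, and turn it clockwise until the gate is shut across the mouth. Turn the gate by its knob, not by its blade, leave the knob on the shaft, and do not disturb the other things on the bench.

Things in the scene. Friction and masses are not known exactly. Their poses are not given: they have to be found in the camera images.
- feeder: fixed bench feeder, base 245 x 130 x 8 mm, standing at a different place and yaw each time; origin on the bench under the middle of the chute's mouth; +x runs level away from the mouth, under the chute, z up. The mouth is the end nearest the robot; seen from the robot the gate shaft stands to the right of the mouth
- chute (a point): the feeder's sloping channel; origin on its floor mid-mouth, 45 mm above the bench; x up the 15 degree slope, z normal to the floor. Walls 26 mm high, 5 thick. Clear width 66 mm at x = 0 widening to 92 at x = 85, then constant to the open upper end at x = 250. From x = 0 to 95 a lip on each wall (22 to 26 mm above the floor) leaves a 52 mm slot in the middle; beyond, it is open. Mailers do not slide
- mailer_1: white slide mailer (small flat plastic box), 26 x 80 x 16 mm, 30 g, origin at the centre of its underside, y along its 80 mm length, z up out of its flat top. Always present; it starts wedged across the chute under the lips, about 62 mm up from the mouth, and cannot be lifted until it has been pushed up so that its centre is more than 110 mm up the chute. Fingertips reach it through the slot
- mailer_2: white slide mailer (small flat plastic box), 26 x 80 x 16 mm, 30 g, origin at the centre of its underside, y along its 80 mm length, z up out of its flat top. It may be absent (None from the start). Starts lying across the open part of the chute, about 142 mm up from the mouth
- mailer_3: white slide mailer (small flat plastic box), 26 x 80 x 16 mm, 30 g, origin at the centre of its underside, y along its 80 mm length, z up out of its flat top. It may be absent (None from the start). Starts lying across the open part of the chute, about 212 mm up from the mouth
- mailer_4: white slide mailer (small flat plastic box), 26 x 80 x 16 mm, 30 g, origin at the centre of its underside, y along its 80 mm length, z up out of its flat top. It may be absent (None from the start). Starts flat on the bench
- mailer_5: white slide mailer (small flat plastic box), 26 x 80 x 16 mm, 30 g, origin at the centre of its underside, y along its 80 mm length, z up out of its flat top. It may be absent (None from the start). Starts flat on the bench
- tray: fixed grey open tray on the bench, 150 (x) x 210 (y) x 28 mm, walls and floor 4 mm thick; origin at the centre of its underside. Four mailers fit flat side by side, two by two, lying along its y; at most four are present
- knob: loose black knob standing on the bench, 150 g: a 50 x 50 x 24 mm block with a square bore (16 mm wide, 24 mm deep, parallel to the block's sides) open at the underside, and on top of the block a grip bar 16 (x) x 64 (y) mm, from 24 to 52 mm above the underside. Origin at the centre of the underside, z up. It fits the shaft at any of four quarter turns, with 0.14 rad of play
- shaft_foot (a point): point on the axis of the feeder's upright square shaft at its foot, 78 mm above the bench, on the collar on which the knob's underside rests when fully home; the shaft is 14 mm square, stands 22 mm above this point and tapers to 9 mm over its last 8 mm. Its axes turn with the shaft, x and y parallel to the shaft's sides; z up
- gate_turn (a joint): turn of the square shaft and the gate blade on it, in rad: 0 open (blade points away from the mouth), grows clockwise seen from above to the stop at 1.5 (blade across the mouth). Stiff enough to stay where it is left (about 0.08 N m)
- gate: the turning gate: square shaft, collar (28 mm across) and steel blade 115 x 5 x 24 mm; origin at point shaft_foot; the blade lies along its -x from 12 to 127 mm, centred 18 mm below the origin. Do not push the blade itself
- timer: white lab timer 62 x 62 x 19 mm lying on the bench; leave alone
- marker_1: marker pen 135 mm long lying on the bench; leave alone
- label_roll: label roll, 60 mm across, 26 mm high; leave alone
- forceps: steel forceps 130 mm long on the bench; leave alone
Mind the look-alikes: they are no part of the job. Leave any red look-alike of the mailer_5 alone.

How it is judged:
By the outcome, as a careful person would: the job done as asked, in the order asked, and still so for the second after the job is handed in, with the robot touching nothing.
Of mailer_2, mailer_3, mailer_4, mailer_5 only 2 to 3 are there at a start; the rules pass over those that are not, and their reading is None.
At some moment in a run one of knob, mailer_4, mailer_5 may be knocked a few centimetres aside while the robot is not near it.
It also fails if it takes over 210 s, if anything falls off the work surface, if the arm or the gripper's body presses on something with over 40 N, if the wrist force passes 120 N, or if a joint passes its speed limit or range.

## Working session

There is one attempt and no reset: what is moved stays moved. The work goes in short steps, Python scripts to look and compute and a shell command to move; the robot and the scene stay as the last step left them, time stands still between calls to the robot, and variables do not carry over. Pictures are saved under pics/ and viewed, about 12 in all and at most 16, crops included, and the job is handed in when it is done.

```bash
mkdir -p pics; cat > h.py <<'E'
import numpy as np, cv2
from scipy.spatial.transform import Rotation as R
from bench import readout, cams, robot
def cal(n):
    c=cams.get_calibration(n); K=np.array([[c['fx'],0,c['cx']],[0,c['fy'],c['cy']],[0,0,1.]])
    a=np.array(c['attitude'],float); Rm=R.from_quat(a).as_matrix() if a.size==4 else a.reshape(3,3)
    return K,np.array(c['dist'],float),np.array(c['origin'],float),Rm
def ray(n,px):
    K,d,o,Rm=cal(n); u=cv2.undistortPoints(np.array(px,float).reshape(-1,1,2),K,d).reshape(-1,2)
    return o,(np.c_[u,np.ones(len(u))])@Rm.T
def onplane(n,px,z):
    o,v=ray(n,px); return o+v*((z-o[2])/v[:,2])[:,None]
def proj(n,P):
    K,d,o,Rm=cal(n); p,_=cv2.projectPoints(np.array(P,float).reshape(-1,1,3),cv2.Rodrigues(Rm.T)[0],-Rm.T@o,K,d); return p.reshape(-1,2)
def grab(n,f=None):
    im=cams.camera(n)
    if f: cv2.imwrite('pics/'+f,im[:,:,::-1])
    return im
def st():
    s=readout.read_state(); r=R.from_quat(s['tool_rot']).as_matrix()
    print('t',round(s['time_s'],2),'p',np.round(s['tool_pos'],4),'x',np.round(r[:,0],3),'z',np.round(r[:,2],3),'g',round(s['grip_width'],4),'f',np.round(s['ft_force'],1),'q',np.round(s['joint_positions'],2)); return s,r
E
python3 - <<'E'
from h import *
st()
for n in('scene','top'):
    print(cams.get_calibration(n)); im=grab(n,n+'0.png')
E
```

```text
t 0.0 p [0.2564 0.6242 0.2179] x [-0.925  0.38   0.   ] z [-0.    -0.001 -1.   ] g 0.0932 f [-0.8 -0.2 -1.2] q [ 1.14  0.12  1.44 -0.    1.58 -0.04]
{'fx': 421.3559596724689, 'fy': 421.3559596724689, 'cx': 276.3023167555624, 'cy': 200.5336163083453, 'dist': array([-0.0784759,  0.       ,  0.       ,  0.       ,  0.       ]), 'origin': array([-0.29224511, -0.67196203,  0.59889966]), 'attitude': array([ 0.76089587, -0.38240168,  0.22201377, -0.47488557])}
{'fx': 384.7521375352501, 'fy': 384.7521375352501, 'cx': 273.9756995222305, 'cy': 210.1661012961634, 'dist': array([0.02930824, 0.        , 0.        , 0.        , 0.        ]), 'origin': array([ 0.33878907, -0.05536347,  1.14915261]), 'attitude': array([ 0.70753763, -0.7011781 ,  0.06270242, -0.06171047])}
```

View pics/scene0.png

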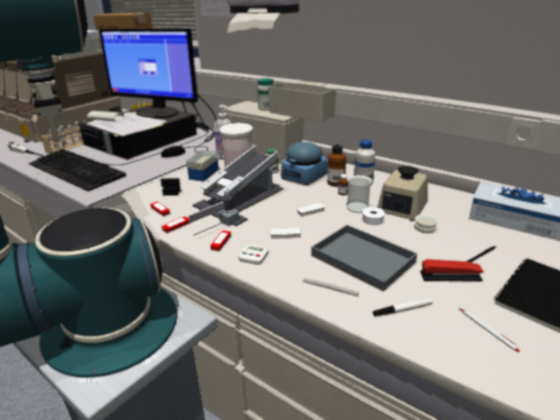

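View pics/top0.png

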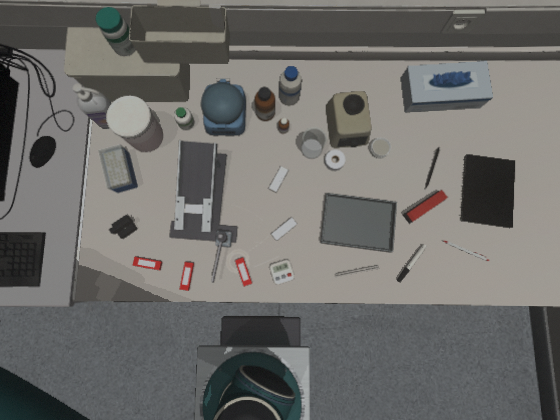

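The two mailers on the bench are white, at top-view (278,180) and (284,228). The three red-marked ones are look-alikes. The feeder is at (195,190), the knob at (123,226) and the tray at (358,222). I'll zoom in on the feeder and the knob.

```bash
python3 - <<'E'
from h import *
im=cv2.imread('pics/top0.png')
cv2.imwrite('pics/c1.png',cv2.resize(im[125:290,95:310],None,fx=3.6,fy=3.6,interpolation=cv2.INTER_CUBIC))
im=cv2.imread('pics/scene0.png')
cv2.imwrite('pics/c2.png',cv2.resize(im[140:260,145:305],None,fx=5,fy=5,interpolation=cv2.INTER_CUBIC))
im=cv2.imread('pics/top0.png');hsv=cv2.cvtColor(im,cv2.COLOR_BGR2HSV)
def rects(m,z,lo,hi):
    cs,_=cv2.findContours(m.astype(np.uint8),0,1)
    for c in cs:
        if lo<cv2.contourArea(c)<hi:
            b=cv2.boxPoints(cv2.minAreaRect(c)); w=onplane('top',b,z); e1=w[1]-w[0];e2=w[2]-w[1]
            l=e1 if np.linalg.norm(e1)>np.linalg.norm(e2) else e2
            print(b.mean(0).round(1),'xy',w.mean(0).round(4),'L',np.linalg.norm(e1).round(3),np.linalg.norm(e2).round(3),'ang',np.degrees(np.arctan2(l[1],l[0])).round(1))
print('mailers');m=(hsv[:,:,2]>205)&(hsv[:,:,1]<40);rects(m[150:260,150:320],.016,60,600) if 0 else None
mm=np.zeros_like(m);mm[150:260,165:305]=m[150:260,165:305];rects(mm,.016,40,600)
print('tray');d=hsv[:,:,2]<110;mm=np.zeros_like(m);mm[180:262,308:400]=d[180:262,308:400];rects(mm,.028,1500,6000)
print('knob');d=hsv[:,:,2]<70;mm=np.zeros_like(m);mm[205:245,104:145]=d[205:245,104:145];rects(mm,.04,100,1500)
E
```

```text
mailers
tray
[357.9 222.3] xy [ 0.5053 -0.3028  0.028 ] L 0.154 0.22 ang -96.7
knob
[122.6 227.6] xy [0.4811 0.3808 0.04  ] L 0.067 0.053 ang -53.9
```

View pics/c1.png

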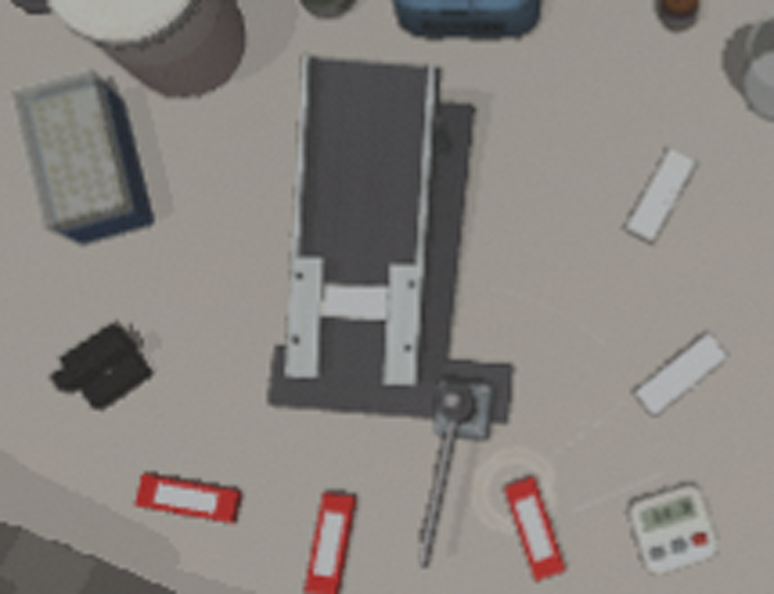

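View pics/c2.png

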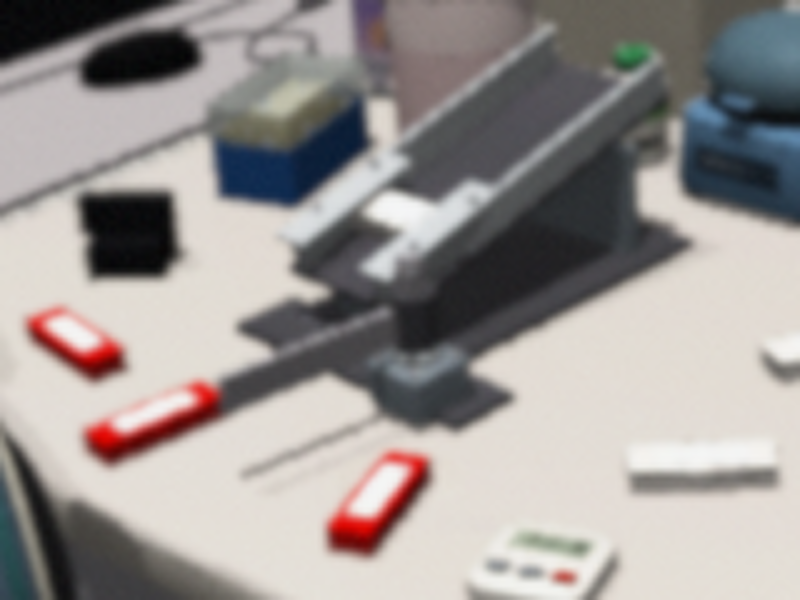

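Top crop c1 shows mailer_1 across the slot at (355,302), and the rest of the chute is empty. Mailers 4 and 5 are at (661,195) and (680,374). The shaft top is at (455,400) with the blade pointing towards the robot to (427,562), so the gate is open. The three red ones are look-alikes. Next I compute the poses.

```bash
cat > m.py <<'E'
from h import *
def rects(m,z,lo,hi,n='top'):
    cs,_=cv2.findContours(m.astype(np.uint8),0,1); out=[]
    for c in cs:
        if lo<cv2.contourArea(c)<hi:
            b=cv2.boxPoints(cv2.minAreaRect(c)); w=onplane(n,b,z); e1=w[1]-w[0];e2=w[2]-w[1]
            l=e1 if np.linalg.norm(e1)>np.linalg.norm(e2) else e2
            a=np.degrees(np.arctan2(l[1],l[0]))
            print(b.mean(0).round(1),'xy',w.mean(0).round(4),'L',np.linalg.norm(e1).round(3),np.linalg.norm(e2).round(3),'ang',a.round(1)); out.append((w.mean(0),a))
    return out
E
python3 - <<'E'
from m import *
im=cv2.imread('pics/top0.png');hsv=cv2.cvtColor(im,cv2.COLOR_BGR2HSV)
print('mailer/bench hsv',hsv[180,278],hsv[229,284],hsv[205,290])
b0=hsv[205,290].astype(int); w0=hsv[180,278].astype(int)
m=(hsv[:,:,1]<(b0[1]+w0[1])/2)&(hsv[:,:,2]>150)
mm=np.zeros_like(m);mm[155:250,262:308]=m[155:250,262:308];rects(mm,.016,60,600)
c=lambda p:(np.array(p,float)/3.6+[95,125]-0.36)
s=np.radians(15)
def ch(x,y,zn): return np.array([x*np.cos(s)-zn*np.sin(s),y,.045+x*np.sin(s)+zn*np.cos(s)])
pts=[((322,378),ch(0,.026,.026)),((384,383),ch(0,-.026,.026)),((322,259),ch(.095,.026,.026)),((389,264),ch(.095,-.026,.026)),((303,58),ch(.25,.051,.026)),((440,67),ch(.25,-.051,.026))]
A=np.array([p[1] for p in pts]); B=np.array([onplane('top',[c(p[0])],p[1][2])[0] for p in pts])
a=A[:,:2]-A[:,:2].mean(0); b=B[:,:2]-B[:,:2].mean(0)
yaw=np.arctan2((a[:,0]*b[:,1]-a[:,1]*b[:,0]).sum(),(a*b).sum()); Rz=np.array([[np.cos(yaw),-np.sin(yaw)],[np.sin(yaw),np.cos(yaw)]])
t=B[:,:2].mean(0)-Rz@A[:,:2].mean(0)
print('feeder',t,np.degrees(yaw)); print('res mm',((A[:,:2]@Rz.T+t-B[:,:2])*1e3).round(1).tolist())
mb=onplane('top',[c((355,302))],.07)[0]; print('mailer1 approx',mb,'feeder frame',Rz.T@(mb[:2]-t))
sh=onplane('top',[c((455,399))],.1)[0]; tip=onplane('top',[c((427,562))],.072)[0]
print('shaft',sh,'feeder',Rz.T@(sh[:2]-t),'tip',tip,'len',np.linalg.norm((tip-sh)[:2]),'blade ang',np.degrees(np.arctan2(*(tip-sh)[[1,0]])))
np.savez('f.npz',t=t,yaw=yaw)
sc=cv2.imread('pics/scene0.png')
chk={'shaft':[sh[0],sh[1],.1],'tip':tip}
k=lambda p:np.append(Rz@p[:2]+t,p[2])
P=[k(q) for _,q in pts]+[sh,tip]
print(((proj('scene',P)-[145,140])*5).round(0).tolist())
E
```

```text
mailer/bench hsv [100   4 178] [ 90   4 177] [ 16  18 156]
[284.  228.5] xy [ 0.4857 -0.0864  0.016 ] L 0.078 0.025 ang -50.7
[278.6 178.5] xy [ 0.6383 -0.0692  0.016 ] L 0.077 0.026 ang -27.4
feeder [0.4760591  0.17332849] -4.092644650827793
res mm [[-1.6, 3.0], [-1.8, -0.3], [-0.0, -2.4], [-0.3, -2.2], [2.5, -0.7], [1.2, 2.5]]
mailer1 approx [0.53351787 0.17375202 0.07      ] feeder frame [0.05728202 0.00452325]
shaft [0.45392793 0.08817201 0.1       ] feeder [-0.01599717 -0.08651882] tip [0.33198517 0.10910942 0.072     ] len 0.12372716938480555 blade ang 170.25739149987965
[[300.0, 244.0], [358.0, 268.0], [411.0, 159.0], [469.0, 180.0], [547.0, 25.0], [662.0, 58.0], [412.0, 255.0], [228.0, 375.0]]
```

```bash
cat >> h.py <<'E'
def goal(x,y,z,yawdeg):
    s,r=st(); cur=np.degrees(np.arctan2(r[1,0],r[0,0])); sp=-(np.radians(yawdeg-cur)); sp=(sp+np.pi)%(2*np.pi)-np.pi
    d=np.array([x,y,z])-s['tool_pos']; a=np.radians(yawdeg)
    Rg=np.array([[np.cos(a),np.sin(a),0],[np.sin(a),-np.cos(a),0],[0,0,-1]])
    print('yaw',round(cur,2),'spin',round(sp,3),'| now-frame cm',(r.T@d*100).round(2),'| goal-frame cm',(Rg.T@d*100).round(2))
def feed(x,y,z):
    f=np.load('f.npz'); c,s=np.cos(f['yaw']),np.sin(f['yaw']); return f['t'][0]+c*x-s*y, f['t'][1]+s*x+c*y, z
def chute(x,y,zn):
    s=np.radians(15); return feed(x*np.cos(s)-zn*np.sin(s),y,.045+x*np.sin(s)+zn*np.cos(s))
E
python3 -m pendant '[[0.83,0,0,0,-0.15],[0.83,0,0,0,-0.15],[0.83,0,0,0,-0.02],[0.83,0,0,0,0]]'
python3 - <<'E'
from h import *
def tri(a,b):
    o1,v1=ray('top',[a]);o2,v2=ray('scene',[b]);v1=v1[0];v2=v2[0]
    s,_,_,_=np.linalg.lstsq(np.c_[v1,-v2],o2-o1,rcond=None); p=o1+v1*s[0];q=o2+v2*s[1]; return ((p+q)/2).round(3),np.linalg.norm(p-q).round(3)
print('blue top',tri((222,98),(304,147)),'jar top',tri((130,117),(237,131)),'cap',tri((183,114),(271,151)))
x,y,z=chute(.022,0,.008); print(x,y,z); goal(x,y,.15,175.9)
E
```

```text
time_s: 0.5
tool_pos: [0.2562, 0.6238, 0.2164]
tool_rot: [0.032, 0.999, -0.002, -0.001]
ft_force: [-0.1, 0.7, 0.4]
grip_width: 0.0657
blue top (array([0.85 , 0.098, 0.109]), np.float64(0.004)) jar top (array([0.775, 0.342, 0.144]), np.float64(0.002)) cap (array([0.812, 0.215, 0.083]), np.float64(0.003))
0.4951900094433012 0.171959640642975 0.058421425602568
t 0.5 p [0.2562 0.6238 0.2164] x [-0.998  0.063  0.001] z [-0.002 -0.003 -1.   ] g 0.0657 f [-0.1  0.7  0.4] q [ 1.14  0.12  1.44  0.    1.58 -0.36]
yaw 176.37 spin 0.008 | now-frame cm [-26.71 -43.56   6.74] | goal-frame cm [-27.07 -43.36   6.64]
```

```bash
python3 -m pendant '[[0.83,-2.7,-4.2,0,0],[0.83,-2.7,-4.2,0,0],[0.83,-2.7,-4.2,0,0],[0.83,-2.7,-4.2,0,0],[0.83,-2.7,-4.2,0,0],[0.83,-2.7,-4.2,0,0],[0.83,-2.7,-4.2,0,0],[0.83,-2.7,-4.2,0,0]]'
python3 - <<'E'
from h import *
x,y,z=chute(.022,0,.008); goal(x,y,.10,175.9)
E
```

```text
time_s: 1.3
tool_pos: [0.4442, 0.2715, 0.2151]
tool_rot: [0.044, 0.999, -0.002, -0.001]
ft_force: [0.7, 1.6, -0.3]
grip_width: 0.0088
t 1.3 p [0.4442 0.2715 0.2151] x [-0.996  0.089  0.002] z [-0.002 -0.005 -1.   ] g 0.0088 f [ 0.7  1.6 -0.3] q [ 0.5  -0.22  1.77 -0.    1.6  -0.98]
yaw 174.92 spin -0.017 | now-frame cm [-5.98 -9.4  11.55] | goal-frame cm [-5.8  -9.56 11.51]
```

```bash
python3 -m pendant '[[1,-2.9,-4.7,0,-0.017],[1,-2.9,-4.7,3,0],[1,0,0,4,0],[1,0,0,4,0],[1,0,0,0,0]]'
python3 - <<'E'
from h import *
x,y,z=chute(.022,0,.008); goal(x,y,z,175.9)
im=grab('top','t1.png'); cv2.imwrite('pics/c3.png',cv2.resize(im[125:290,135:275,::-1],None,fx=3.6,fy=3.6,interpolation=cv2.INTER_CUBIC))
E
```

```text
time_s: 1.8
tool_pos: [0.4891, 0.1807, 0.1111]
tool_rot: [0.05, 0.999, -0.002, 0.001]
ft_force: [-1.1, -0.3, 1.2]
grip_width: 0.0007
t 1.8 p [0.4891 0.1807 0.1111] x [-0.995  0.099 -0.003] z [ 0.002 -0.004 -1.   ] g 0.0007 f [-1.1 -0.3  1.2] q [ 0.31 -0.17  1.9  -0.    1.41 -1.16]
yaw 174.32 spin -0.028 | now-frame cm [-0.68 -0.79  5.27] | goal-frame cm [-0.67 -0.83  5.26]
```

View pics/c3.png

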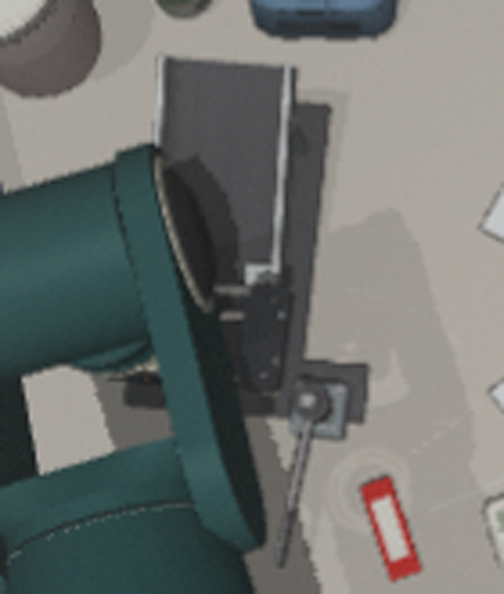

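```bash
python3 -m pendant '[[1,-0.6,-0.8,0,-0.028],[1,0,0,0,0]]'
python3 - <<'E'
from h import *
x,y,z=chute(.022,0,.008); goal(x,y,z,175.9)
E
```

```text
time_s: 2.05
tool_pos: [0.4963, 0.1737, 0.1186]
tool_rot: [0.036, 0.999, -0.001, 0.004]
ft_force: [-0.6, 0.5, 0.6]
grip_width: 0.0002
t 2.05 p [0.4963 0.1737 0.1186] x [-0.997  0.072 -0.009] z [ 0.009 -0.002 -1.   ] g 0.0002 f [-0.6  0.5  0.6] q [ 0.29 -0.17  1.89 -0.    1.42 -1.21]
yaw 175.85 spin -0.001 | now-frame cm [ 0.15 -0.17  6.02] | goal-frame cm [ 0.1  -0.18  6.02]
```

```bash
python3 -m pendant '[[1,0.1,-0.1,2,0],[1,0,0,2,0],[1,0,0,0,0]]'
python3 - <<'E'
from h import *
x,y,z=chute(.022,0,.008); goal(x,y,z,175.9)
E
```

```text
time_s: 2.35
tool_pos: [0.4979, 0.1751, 0.085]
tool_rot: [0.039, 0.999, 0.001, 0.008]
ft_force: [0.1, -0.2, 1.4]
grip_width: 0.0006
t 2.35 p [0.4979 0.1751 0.085 ] x [-0.997  0.077 -0.016] z [ 0.017  0.001 -1.   ] g 0.0006 f [ 0.1 -0.2  1.4] q [ 0.29 -0.15  1.92 -0.    1.35 -1.2 ]
yaw 175.58 spin -0.006 | now-frame cm [ 0.29 -0.34  2.65] | goal-frame cm [ 0.25 -0.33  2.66]
```

```bash
python3 -m pendant '[[1,0.3,-0.4,0.6,0],[1,0,0,1,0],[1,0,0,0.8,0],[1,0,0,0,0]]'
python3 - <<'E'
from h import *
x,y,z=chute(.022,0,.008); goal(x,y,z,175.9)
x,y,z=chute(.120,0,.008); goal(x,y,z,175.9)
E
```

```text
time_s: 2.75
tool_pos: [0.4962, 0.1726, 0.0642]
tool_rot: [0.039, 0.999, 0.002, 0.011]
ft_force: [0.3, -0.2, 0.1]
grip_width: 0.0005
t 2.75 p [0.4962 0.1726 0.0642] x [-0.997  0.078 -0.021] z [ 0.022  0.003 -1.   ] g 0.0005 f [ 0.3 -0.2  0.1] q [ 0.29 -0.14  1.95 -0.    1.31 -1.2 ]
yaw 175.51 spin -0.007 | now-frame cm [ 0.11 -0.07  0.58] | goal-frame cm [ 0.09 -0.07  0.58]
t 2.75 p [0.4962 0.1726 0.0642] x [-0.997  0.078 -0.021] z [ 0.022  0.003 -1.   ] g 0.0005 f [ 0.3 -0.2  0.1] q [ 0.29 -0.14  1.95 -0.    1.31 -1.2 ]
yaw 175.51 spin -0.007 | now-frame cm [-9.41  0.   -1.76] | goal-frame cm [-9.37 -0.07 -1.96]
```

```bash
python3 -m pendant '[[1,0,0,0.4,0],[1,0,0,0,0],[1,-0.7,0,-0.18,0],[1,-0.7,0,-0.18,0],[1,-0.7,0,-0.18,0],[1,0,0,0,0]]'
python3 - <<'E'
from h import *
x,y,z=chute(.052,0,.008); goal(x,y,z,175.9)
E
```

```text
time_s: 3.35
tool_pos: [0.5197, 0.1709, 0.0674]
tool_rot: [0.039, 0.999, 0.002, 0.011]
ft_force: [-0.5, 0.7, 0.0]
grip_width: 0.0004
t 3.35 p [0.5197 0.1709 0.0674] x [-0.997  0.079 -0.022] z [ 0.023  0.003 -1.   ] g 0.0004 f [-0.5  0.7  0. ] q [ 0.27 -0.1   1.9  -0.    1.31 -1.22]
yaw 175.5 spin -0.007 | now-frame cm [-0.44 -0.07  0.13] | goal-frame cm [-0.44 -0.07  0.12]
```

```bash
python3 -m pendant '[[1,-0.95,-0.02,-0.22,0],[1,-0.95,0,-0.23,0],[1,-0.95,0,-0.23,0],[1,-0.95,0,-0.23,0],[1,-0.95,0,-0.23,0],[1,-0.95,0,-0.23,0],[1,-0.95,0,-0.23,0],[1,0,0,0,0]]'
python3 - <<'E'
from h import *
x,y,z=chute(.115,0,.008); goal(x,y,z,175.9)
im=grab('scene','s1.png'); cv2.imwrite('pics/c4.png',cv2.resize(im[120:260,165:305,::-1],None,fx=4,fy=4,interpolation=cv2.INTER_CUBIC))
E
```

```text
time_s: 4.15
tool_pos: [0.5916, 0.1649, 0.0864]
tool_rot: [0.039, 0.999, 0.002, 0.011]
ft_force: [-0.1, 0.1, -0.9]
grip_width: 0.0006
t 4.15 p [0.5916 0.1649 0.0864] x [-0.997  0.079 -0.022] z [ 0.022  0.003 -1.   ] g 0.0006 f [-0.1  0.1 -0.9] q [ 0.23  0.04  1.74 -0.    1.34 -1.26]
yaw 175.47 spin -0.007 | now-frame cm [0.7  0.01 0.38] | goal-frame cm [0.69 0.01 0.39]
```

View pics/c4.png

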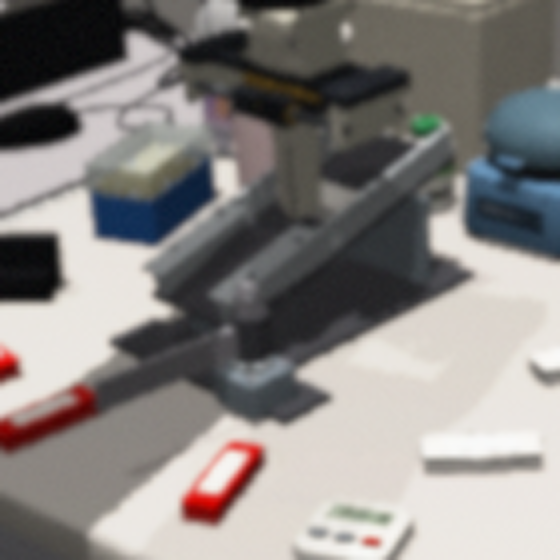

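```bash
python3 -m pendant '[[0.3,0.3,0,0.1,0],[0.3,0,0,0.05,0],[0.3,0,0,0,0],[0.3,0,0,0,0]]'; python3 -m pendant '[[0.3,-0.95,0,-0.23,0],[0.3,-0.95,0,-0.23,0],[0.3,-0.95,0,-0.23,0],[0.3,-0.95,0,-0.23,0],[0.3,-0.95,0,-0.23,0],[0.3,-0.95,0,-0.23,0],[0.3,-0.95,0,-0.23,0],[0.3,0,0,0,0]]'
python3 - <<'E'
from h import *
x,y,_=feed(.2076,0,0); z=.045+.2076*np.tan(np.radians(15))+.009; goal(x,y,z,175.9)
E
```

```text
time_s: 4.6
tool_pos: [0.587, 0.1652, 0.0838]
tool_rot: [0.039, 0.999, 0.002, 0.01]
ft_force: [0.1, 0.8, 0.0]
grip_width: 0.0279
time_s: 5.4
tool_pos: [0.6596, 0.1594, 0.1032]
tool_rot: [0.039, 0.999, 0.002, 0.011]
ft_force: [-0.0, 0.3, -0.1]
grip_width: 0.0325
t 5.4 p [0.6596 0.1594 0.1032] x [-0.997  0.079 -0.021] z [ 0.022  0.003 -1.   ] g 0.0325 f [-0.   0.3 -0.1] q [ 0.2   0.16  1.58 -0.    1.38 -1.29]
yaw 175.48 spin -0.007 | now-frame cm [-2.36  0.1  -0.59] | goal-frame cm [-2.35  0.08 -0.64]
```

```bash
python3 -m pendant '[[0.3,-0.9,0.03,-0.23,0],[0.3,-0.9,0.03,-0.23,0],[0.3,-0.55,0.02,-0.13,0],[0.3,0,0,0,0]]'; 
python3 - <<'E'
from h import *
x,y,_=feed(.2076,0,0); z=.045+.2076*np.tan(np.radians(15))+.009; goal(x,y,z,175.9)
E
python3 -m pendant '[[0.3,1.2,0,0,0],[0.3,0,0,-3,0],[0.3,0,0,-4,0],[0.3,4,0,-4,0],[0.3,5,4,0,0],[0.3,5,5,0,0],[0.3,0,5,0,0],[0.3,0,0,0,0]]'; 
python3 - <<'E'
from h import *
st()
im=grab('top','t2.png'); cv2.imwrite('pics/c5.png',cv2.resize(im[125:265,135:275,::-1],None,fx=4,fy=4,interpolation=cv2.INTER_CUBIC))
E
```

```text
time_s: 5.8
tool_pos: [0.685, 0.1582, 0.1099]
tool_rot: [0.039, 0.999, 0.002, 0.011]
ft_force: [0.1, -0.1, -0.3]
grip_width: 0.0324
t 5.8 p [0.685  0.1582 0.1099] x [-0.997  0.079 -0.021] z [ 0.021  0.003 -1.   ] g 0.0324 f [ 0.1 -0.1 -0.3] q [ 0.19  0.21  1.51 -0.    1.4  -1.3 ]
yaw 175.49 spin -0.007 | now-frame cm [0.19 0.02 0.02] | goal-frame cm [0.19 0.02 0.03]
time_s: 6.6
tool_pos: [0.5594, 0.2871, 0.2142]
tool_rot: [0.041, 0.999, 0.002, 0.009]
ft_force: [1.0, -0.4, -0.4]
grip_width: 0.0328
t 6.6 p [0.5594 0.2871 0.2142] x [-0.997  0.081 -0.019] z [ 0.019  0.004 -1.   ] g 0.0328 f [ 1.  -0.4 -0.4] q [ 0.44  0.    1.57 -0.    1.55 -1.05]
```

View pics/c5.png

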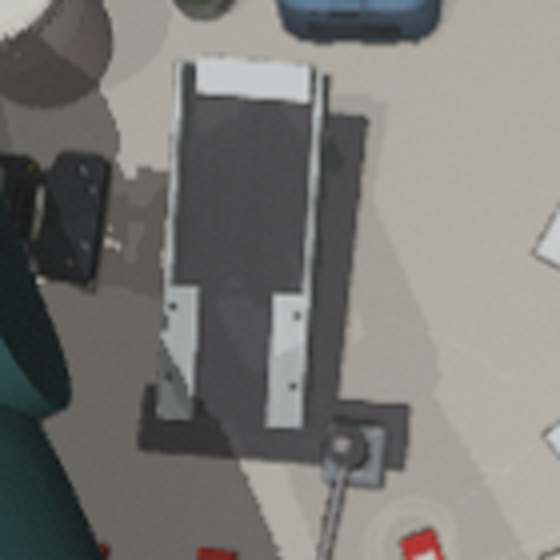

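```bash
python3 - <<'E'
from h import *
c=np.array([(198,57),(315,65),(309,103),(194,95)])/4.0+[135,125]-.375
w=onplane('top',c,.122); f=np.load('f.npz'); a=float(f['yaw']); Rz=np.array([[np.cos(a),-np.sin(a)],[np.sin(a),np.cos(a)]])
q=(w[:,:2]-f['t'])@Rz; print(w.mean(0),q.round(4).tolist(),q.mean(0))
l=w[1]-w[0]; print('len',np.linalg.norm(l),'yaw of length axis',np.degrees(np.arctan2(l[1],l[0])), 'end', (onplane('top',np.array([(181,62),(325,74)])/4.+[135,125]-.375,.135)[:,:2]-f['t'])@Rz)
x,y=w.mean(0)[:2]; x,y,z=feed(.231,0,.108); print(x,y); goal(x,y,.19,85.9)
E
```

```text
[0.70540762 0.15720294 0.122     ] [[0.2434, 0.0411], [0.2443, -0.0408], [0.2164, -0.0396], [0.2156, 0.0405]] [0.22991454 0.00028403]
len 0.08192165638563882 yaw of length axis -93.42275406359269 end [[ 0.23417913  0.04874527]
 [ 0.23379735 -0.05088731]]
0.7064700422430569 0.15684216177823954
t 6.65 p [0.5595 0.2852 0.2145] x [-0.996  0.082 -0.019] z [ 0.019  0.003 -1.   ] g 0.0325 f [ 0.4 -0.2  0.9] q [ 0.43  0.    1.57 -0.01  1.55 -1.06]
yaw 175.31 spin 1.56 | now-frame cm [-15.65 -11.6    2.69] | goal-frame cm [-11.75  15.58   2.45]
```

```bash
python3 -m pendant '[[0.05,0,0,0,0.145],[0.05,0,0,0,0.145],[0.05,0,0,0,0.145],[0.05,0,0,0,0.145],[0.05,0,0,0,0.145],[0.05,0,0,0,0.145],[0.05,0,0,0,0.145],[0.05,0,0,0,0.145]]' >/dev/null;  python3 -m pendant '[[0.05,0,0,0,0.145],[0.05,0,0,0,0.145],[0.05,0,0,0,0.11],[0.05,0,0,0,0],[0.05,-3,3,0,0],[0.05,-3,4,0,0],[0.05,-3,4,0,0],[0.05,-2,3,0,0]]'
python3 - <<'E'
from h import *
x,y,z=feed(.232,0,.108); goal(x,y,z,85.9)
E
```

```text
time_s: 8.25
tool_pos: [0.6797, 0.1446, 0.2153]
tool_rot: [0.744, 0.668, 0.007, 0.006]
ft_force: [0.3, 0.4, -0.1]
grip_width: 0.0444
t 8.25 p [0.6797 0.1446 0.2153] x [0.107 0.994 0.002] z [ 0.018  0.    -1.   ] g 0.0444 f [ 0.3  0.4 -0.1] q [ 0.17  0.15  1.41 -0.    1.56  0.28]
yaw 83.86 spin -0.036 | now-frame cm [ 1.48  2.44 10.78] | goal-frame cm [ 1.41  2.69 10.73]
```

```bash
python3 -m pendant '[[0.05,0,0,0,0],[0.05,1.1,2.5,0,-0.036],[0.05,0,0,2,0],[0.05,0,0,2,0],[0.05,0,0,2,0],[0.05,0,0,0,0]]'
python3 - <<'E'
from h import *
x,y,z=feed(.232,0,.108); goal(x,y,z,85.9)
E
```

```text
time_s: 8.85
tool_pos: [0.7078, 0.1468, 0.1528]
tool_rot: [0.727, 0.687, 0.006, 0.006]
ft_force: [-0.7, 0.8, 0.2]
grip_width: 0.0442
t 8.85 p [0.7078 0.1468 0.1528] x [0.056 0.998 0.   ] z [ 0.017 -0.001 -1.   ] g 0.0442 f [-0.7  0.8  0.2] q [ 0.17  0.23  1.42 -0.    1.48  0.23]
yaw 86.79 spin 0.016 | now-frame cm [ 1.   -0.16  4.48] | goal-frame cm [ 1.   -0.1   4.48]
```

```bash
python3 -m pendant '[[0.05,1.0,-0.1,0,0],[0.05,0,0,1.5,0],[0.05,0,0,1,0],[0.05,0,0,0,0]]'
python3 - <<'E'
from h import *
x,y,z=feed(.232,0,.108); goal(x,y,z,85.9)
E
```

```text
time_s: 9.25
tool_pos: [0.7074, 0.1583, 0.1292]
tool_rot: [0.725, 0.689, 0.007, 0.007]
ft_force: [1.2, 0.2, -0.0]
grip_width: 0.0439
t 9.25 p [0.7074 0.1583 0.1292] x [0.051 0.999 0.001] z [ 0.02 -0.   -1.  ] g 0.0439 f [ 1.2  0.2 -0. ] q [ 0.19  0.25  1.44 -0.    1.44  0.24]
yaw 87.05 spin 0.02 | now-frame cm [-0.16 -0.03  2.12] | goal-frame cm [-0.16  0.01  2.12]
```

```bash
python3 -m pendant '[[0.05,-0.1,0,1,0],[0.05,0,0,1,0],[0.05,0,0,0,0]]'; python3 -m pendant '[[1,0,0,0,0],[1,0,0,0,0],[1,0,0,0,0],[1,0,0,0,0],[1,0,0,0,0]]'
python3 - <<'E'
from h import *
x,y,z=feed(.232,0,.108); goal(x,y,z,85.9)
im=grab('scene','s2.png'); cv2.imwrite('pics/c6.png',cv2.resize(im[100:220,195:315,::-1],None,fx=4.5,fy=4.5,interpolation=cv2.INTER_CUBIC))
E
```

```text
time_s: 9.55
tool_pos: [0.7079, 0.1571, 0.1078]
tool_rot: [0.725, 0.689, 0.007, 0.007]
ft_force: [-0.1, 0.6, 0.5]
grip_width: 0.044
time_s: 10.05
tool_pos: [0.7083, 0.157, 0.1086]
tool_rot: [0.725, 0.689, 0.008, 0.007]
ft_force: [-0.6, -0.2, -0.2]
grip_width: 0.0274
t 10.05 p [0.7083 0.157  0.1086] x [0.051 0.999 0.001] z [ 0.021  0.    -1.   ] g 0.0274 f [-0.6 -0.2 -0.2] q [ 0.18  0.26  1.46 -0.    1.4   0.24]
yaw 87.05 spin 0.02 | now-frame cm [-0.02 -0.08  0.06] | goal-frame cm [-0.02 -0.08  0.06]
```

View pics/c6.png

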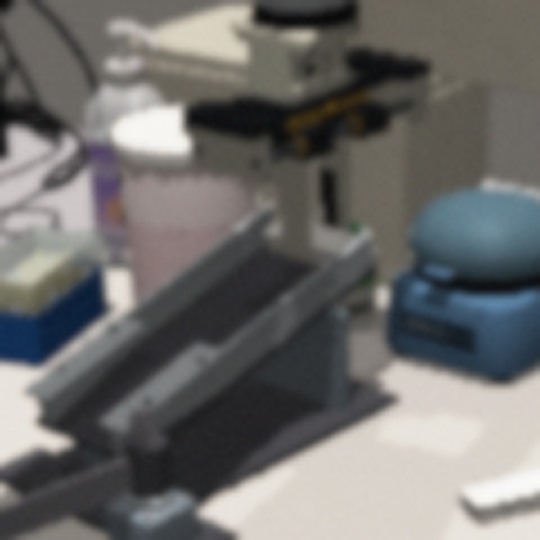

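```bash
cat >> h.py <<'E'
TR=(np.array([.5053,-.3028]),np.radians(-6.7))
def tray(x,y,z):
    t,a=TR; return t[0]+np.cos(a)*x-np.sin(a)*y, t[1]+np.sin(a)*x+np.cos(a)*y, z
E
python3 -m pendant '[[1,0,0,-1,0],[1,0,0,-2,0],[1,0,0,-3,0],[1,0,0,-3,0],[1,0,0,0,0]]'
python3 - <<'E'
from h import *
goal(*tray(.033,.048,.15),83.3)
E
```

```text
time_s: 10.6
tool_pos: [0.706, 0.1569, 0.2043]
tool_rot: [0.725, 0.689, 0.007, 0.007]
ft_force: [1.0, 0.6, 0.6]
grip_width: 0.0279
t 10.6 p [0.706  0.1569 0.2043] x [0.051 0.999 0.001] z [ 0.021  0.    -1.   ] g 0.0279 f [1.  0.6 0.6] q [ 0.18  0.21  1.36 -0.    1.55  0.24]
yaw 87.05 spin 0.065 | now-frame cm [-42.37 -14.18   5.09] | goal-frame cm [-43.2  -11.27   5.43]
```

```bash
python3 -m pendant '[[1,-2,-1,0,0.065],[1,-4,-1,0,0],[1,-4,-1,0,0],[1,-4,-1,0,0],[1,-4,-1,0,0],[1,-4,-1,0,0],[1,-4,-1,0,0],[1,-4,-1,0,0]]' >/dev/null;  python3 -m pendant '[[1,-4,-1,0,0],[1,-4,-1,0,0],[1,0,0,0,0],[1,0,0,0,0]]'
python3 - <<'E'
from h import *
goal(*tray(.033,.048,.05),83.3)
E
```

```text
time_s: 11.8
tool_pos: [0.5559, -0.2218, 0.2023]
tool_rot: [0.747, 0.664, 0.009, 0.008]
ft_force: [0.4, 1.2, 0.7]
grip_width: 0.0273
t 11.8 p [ 0.5559 -0.2218  0.2023] x [0.117 0.993 0.003] z [ 0.023 -0.    -1.   ] g 0.0273 f [0.4 1.2 0.7] q [-0.43 -0.06  1.65  0.01  1.53 -0.31]
yaw 83.29 spin -0.0 | now-frame cm [-3.88 -1.13 15.2 ] | goal-frame cm [-3.84 -0.78 15.23]
```

```bash
python3 -m pendant '[[1,-2,-0.5,0,0],[1,-2,-0.5,2,0],[1,0,0,3,0],[1,0,0,3,0],[1,0,0,3,0],[1,0,0,1.5,0],[1,0,0,0,0]]'
python3 - <<'E'
from h import *
goal(*tray(.033,.048,.012),83.3)
E
```

```text
time_s: 12.5
tool_pos: [0.5472, -0.2562, 0.0746]
tool_rot: [0.745, 0.667, 0.01, 0.009]
ft_force: [0.2, 0.4, -0.3]
grip_width: 0.0276
t 12.5 p [ 0.5472 -0.2562  0.0746] x [0.111 0.994 0.002] z [ 0.026 -0.    -1.   ] g 0.0276 f [ 0.2  0.4 -0.3] q [-0.49  0.02  1.78  0.01  1.32 -0.38]
yaw 83.65 spin 0.006 | now-frame cm [-0.33 -0.48  6.25] | goal-frame cm [-0.32 -0.32  6.26]
```

```bash
python3 -m pendant '[[1,-0.3,-0.4,1,0],[1,0,0,1.5,0],[1,0,0,1.5,0],[1,0,0,1,0],[1,0,0,0.5,0],[1,0,0,0.4,0],[1,0,0,0,0]]'
python3 - <<'E'
from h import *
goal(*tray(.033,.048,.008),83.3)
E
```

```text
time_s: 13.2
tool_pos: [0.5462, -0.259, 0.0143]
tool_rot: [0.745, 0.667, 0.01, 0.011]
ft_force: [-0.4, 0.2, -0.7]
grip_width: 0.0271
t 13.2 p [ 0.5462 -0.259   0.0143] x [0.11  0.994 0.001] z [ 0.03  -0.002 -1.   ] g 0.0271 f [-0.4  0.2 -0.7] q [-0.49  0.08  1.83  0.01  1.21 -0.39]
yaw 83.71 spin 0.007 | now-frame cm [-0.03 -0.27  0.62] | goal-frame cm [-0.03 -0.25  0.63]
```

```bash
python3 -m pendant '[[1,0,-0.2,0.3,0],[1,0,0,0.3,0],[1,0,0,0,0]]';python3 -m pendant '[[0.2,0,0,0,0],[0.2,0,0,0,0],[0.2,0,0,0,0],[0.2,0,0,-1,0],[0.2,0,0,-3,0],[0.2,0,0,-4,0],[0.2,0,0,-4,0],[0.2,0,0,0,0]]'
python3 - <<'E'
from h import *
print('A'); goal(.6383,-.0692,.12,-27.4+90)
print('B'); goal(.4857,-.0864,.12,-50.7+90)
E
```

```text
time_s: 13.5
tool_pos: [0.5447, -0.259, 0.0087]
tool_rot: [0.745, 0.667, 0.011, 0.011]
ft_force: [0.0, 0.6, -0.6]
grip_width: 0.0274
time_s: 14.3
tool_pos: [0.5405, -0.2585, 0.1361]
tool_rot: [0.745, 0.667, 0.011, 0.011]
ft_force: [0.9, -1.2, 0.2]
grip_width: 0.037
A
t 14.3 p [ 0.5405 -0.2585  0.1361] x [0.11  0.994 0.   ] z [ 0.031 -0.003 -1.   ] g 0.037 f [ 0.9 -1.2  0.2] q [-0.49 -0.03  1.73  0.01  1.42 -0.39]
yaw 83.7 spin 0.368 | now-frame cm [19.89  7.59  1.85] | goal-frame cm [21.31 -0.03  1.61]
B
t 14.3 p [ 0.5405 -0.2585  0.1361] x [0.11  0.994 0.   ] z [ 0.031 -0.003 -1.   ] g 0.037 f [ 0.9 -1.2  0.2] q [-0.49 -0.03  1.73  0.01  1.42 -0.39]
yaw 83.7 spin 0.775 | now-frame cm [16.5  -7.38  1.38] | goal-frame cm [  6.66 -16.79   1.61]
```

```bash
python3 -m pendant '[[0,0,0,-2,-0.148],[0,0,0,-2,-0.148],[0,0,0,0,-0.148],[0,0,0,0,-0.148],[0,0,0,0,-0.148],[0,0,0,0,-0.06],[0,0,0,0,0]]'
cat >> m.py <<'E'
def white(im,r0,r1,c0,c1,z=.016):
    hsv=cv2.cvtColor(im,cv2.COLOR_RGB2HSV); m=(hsv[:,:,1]<11)&(hsv[:,:,2]>140)
    mm=np.zeros_like(m);mm[r0:r1,c0:c1]=m[r0:r1,c0:c1]; return rects(mm,z,60,600)
E
python3 - <<'E'
from m import *
im=grab('top','t3.png'); white(im,155,255,255,400)
goal(.4857,-.0864,.10,129.3)
E
```

```text
time_s: 15.0
tool_pos: [0.5391, -0.2583, 0.1826]
tool_rot: [0.417, 0.909, 0.005, 0.017]
ft_force: [-0.3, 0.1, -0.1]
grip_width: 0.0465
[278.2 178.6] xy [ 0.6382 -0.068   0.016 ] L 0.079 0.027 ang -27.6
t 15.05 p [ 0.5392 -0.2583  0.1825] x [-0.649  0.76  -0.027] z [ 0.036 -0.006 -0.999] g 0.0463 f [ 0.3 -0.3  0.3] q [-0.5  -0.06  1.68  0.01  1.49 -1.2 ]
yaw 130.51 spin 0.021 | now-frame cm [16.76  6.92  7.96] | goal-frame cm [16.69  6.75  8.25]
```

View pics/t3.png

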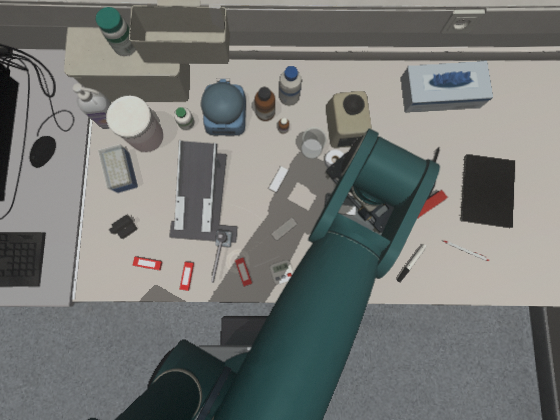

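```bash
python3 -m pendant '[[0,4,1.7,0,0.02],[0,4,1.7,0,0],[0,4,1.7,0,0],[0,4,1.7,1,0],[0,0,0,1.5,0],[0,0,0,1.5,0],[0,0,0,0,0]]'
python3 - <<'E'
from h import *
goal(.4857,-.0864,.005,129.3)
E
```

```text
time_s: 15.75
tool_pos: [0.4895, -0.0871, 0.1382]
tool_rot: [0.436, 0.9, 0.006, 0.018]
ft_force: [-0.3, 0.2, -0.1]
grip_width: 0.0463
t 15.75 p [ 0.4895 -0.0871  0.1382] x [-0.62   0.784 -0.027] z [ 0.037 -0.005 -0.999] g 0.0463 f [-0.3  0.2 -0.1] q [-0.23 -0.27  1.94  0.    1.44 -0.9 ]
yaw 128.31 spin -0.017 | now-frame cm [ 0.65 -0.59 13.3 ] | goal-frame cm [ 0.29 -0.25 13.32]
```

```bash
python3 -m pendant '[[0,0.3,-0.3,1.5,-0.017],[0,0.3,-0.3,1.5,0],[0,0,0,1.5,0],[0,0,0,1.5,0],[0,0,0,1.5,0],[0,0,0,1.5,0],[0,0,0,1,0],[0,0,0,0,0]]'
python3 - <<'E'
from h import *
goal(.4857,-.0864,.005,129.3)
E
```

```text
time_s: 16.55
tool_pos: [0.4831, -0.0905, 0.0272]
tool_rot: [0.431, 0.902, 0.005, 0.016]
ft_force: [1.4, 0.3, 0.3]
grip_width: 0.0466
t 16.55 p [ 0.4831 -0.0905  0.0272] x [-0.628  0.778 -0.025] z [ 0.033 -0.005 -0.999] g 0.0466 f [1.4 0.3 0.3] q [-0.24 -0.19  2.06  0.    1.24 -0.92]
yaw 128.93 spin -0.006 | now-frame cm [0.21 0.41 2.23] | goal-frame cm [0.15 0.46 2.22]
```

```bash
python3 -m pendant '[[0,0.1,0.4,0.8,0],[0,0,0,0.8,0],[0,0,0,0.6,0],[0,0,0,0,0]]'; python3 -m pendant '[[1,0,0,0,0],[1,0,0,0,0],[1,0,0,0,0],[1,0,0,0,0],[1,0,0,0,0]]'
python3 - <<'E'
from h import *
goal(.4857,-.0864,.005,129.3)
E
python3 -m pendant '[[1,0,0,-2,0],[1,0,0,-4,0],[1,0,0,-4,0],[1,0,0,-4,0],[1,0,0,0,0]]'
python3 - <<'E'
from h import *
goal(*tray(.033,-.048,.12),83.3)
E
```

```text
time_s: 16.95
tool_pos: [0.4872, -0.0873, 0.0042]
tool_rot: [0.431, 0.902, 0.005, 0.016]
ft_force: [-0.3, 0.3, -0.1]
grip_width: 0.0463
time_s: 17.45
tool_pos: [0.4878, -0.0875, 0.0054]
tool_rot: [0.431, 0.902, 0.005, 0.017]
ft_force: [0.5, -0.6, 0.3]
grip_width: 0.0258
t 17.45 p [ 0.4878 -0.0875  0.0054] x [-0.628  0.778 -0.027] z [ 0.036 -0.006 -0.999] g 0.0258 f [ 0.5 -0.6  0.3] q [-0.23 -0.16  2.07  0.    1.19 -0.91]
yaw 128.91 spin -0.007 | now-frame cm [ 0.21 -0.1   0.03] | goal-frame cm [ 0.21 -0.09  0.04]
time_s: 17.95
tool_pos: [0.4815, -0.0864, 0.1497]
tool_rot: [0.431, 0.902, 0.005, 0.016]
ft_force: [0.7, -0.9, -1.2]
grip_width: 0.0257
t 17.95 p [ 0.4815 -0.0864  0.1497] x [-0.628  0.778 -0.025] z [ 0.033 -0.005 -0.999] g 0.0257 f [ 0.7 -0.9 -1.2] q [-0.23 -0.3   1.94  0.    1.47 -0.91]
yaw 128.91 spin 0.796 | now-frame cm [-23.97 -12.94   3.27] | goal-frame cm [-26.01   8.19   2.97]
```

```bash
python3 -m pendant '[[1,0,0,0,0.148],[1,0,0,0,0.148],[1,0,0,0,0.148],[1,0,0,0,0.148],[1,0,0,0,0.148],[1,0,0,0,0.056],[1,-4,1.2,0,0],[1,-4,1.2,0,0]]' >/dev/null;  python3 -m pendant '[[1,-4,1.2,0,0],[1,-4,1.2,0,0],[1,-4,1.2,0,0],[1,-4,1.2,0,0],[1,0,0,0,0],[1,0,0,0,0]]'
python3 - <<'E'
from h import *
goal(*tray(.033,-.048,.012),83.3)
E
```

```text
time_s: 19.35
tool_pos: [0.5204, -0.343, 0.1468]
tool_rot: [0.753, 0.657, 0.011, 0.012]
ft_force: [-0.1, 0.4, -0.1]
grip_width: 0.026
t 19.35 p [ 0.5204 -0.343   0.1468] x [0.135 0.991 0.001] z [ 0.033 -0.003 -0.999] g 0.026 f [-0.1  0.4 -0.1] q [-0.63  0.01  1.67  0.02  1.43 -0.5 ]
yaw 82.22 spin -0.019 | now-frame cm [-0.97  0.9  13.52] | goal-frame cm [-0.98  1.33 13.48]
```

```bash
python3 -m pendant '[[1,-0.9,0.9,1,-0.019],[1,0,0,1.5,0],[1,0,0,2,0],[1,0,0,2,0],[1,0,0,2,0],[1,0,0,1.5,0],[1,0,0,0,0]]'
python3 - <<'E'
from h import *
goal(*tray(.033,-.048,.010),83.3)
E
```

```text
time_s: 20.05
tool_pos: [0.5303, -0.3462, 0.0399]
tool_rot: [0.746, 0.665, 0.011, 0.011]
ft_force: [-0.7, -0.5, 0.0]
grip_width: 0.0254
t 20.05 p [ 0.5303 -0.3462  0.0399] x [0.114 0.993 0.002] z [ 0.032 -0.001 -0.999] g 0.0254 f [-0.7 -0.5  0. ] q [-0.63  0.11  1.74  0.02  1.26 -0.52]
yaw 83.46 spin 0.003 | now-frame cm [-0.79  0.21  3.  ] | goal-frame cm [-0.78  0.31  2.99]
```

```bash
python3 -m pendant '[[1,-0.7,0.2,1,0],[1,0,0,1,0],[1,0,0,0.6,0],[1,0,0,0.3,0],[1,0,0,0,0]]';python3 -m pendant '[[0.25,0,0,0,0],[0.25,0,0,0,0],[0.25,0,0,0,0],[0.25,0,0,-1,0],[0.25,0,0,-3,0],[0.25,0,0,-4,0],[0.25,0,0,-4,0],[0,0,0,-3,0]]'
python3 - <<'E'
from h import *
goal(.6382,-.068,.12,152.5)
E
```

```text
time_s: 20.55
tool_pos: [0.5333, -0.3539, 0.0104]
tool_rot: [0.746, 0.666, 0.012, 0.012]
ft_force: [-0.1, 0.1, -0.4]
grip_width: 0.0259
time_s: 21.35
tool_pos: [0.5267, -0.3524, 0.1653]
tool_rot: [0.746, 0.666, 0.011, 0.01]
ft_force: [0.2, -0.1, 0.5]
grip_width: 0.0392
t 21.35 p [ 0.5267 -0.3524  0.1653] x [0.114 0.993 0.003] z [ 0.03  0.   -1.  ] g 0.0392 f [ 0.2 -0.1  0.5] q [-0.64  0.03  1.62  0.02  1.47 -0.53]
yaw 83.46 spin -1.205 | now-frame cm [29.51  7.7   4.86] | goal-frame cm [ 3.24 30.38  4.53]
```

```bash
python3 -m pendant '[[0,0,0,0,-0.149],[0,0,0,0,-0.149],[0,0,0,0,-0.149],[0,0,0,0,-0.149],[0,0,0,0,-0.149],[0,0,0,0,-0.149],[0,0,0,0,-0.149],[0,0,0,0,-0.149]]' >/dev/null;  python3 -m pendant '[[0,0.6,4.5,0,-0.013],[0,0.6,4.5,0,0],[0,0.6,4.5,0,0],[0,0.6,4.5,0,0],[0,0.4,4.5,0,0],[0,0.4,4.5,0,0],[0,0,0,0,0],[0,0,0,0,0]]'
python3 - <<'E'
from m import *
goal(.6382,-.068,.005,152.5)
im=grab('top','t4.png'); white(im,180,262,310,400,.02)
cv2.imwrite('pics/c7.png',cv2.resize(im[120:290,240:410,::-1],None,fx=3.4,fy=3.4,interpolation=cv2.INTER_CUBIC))
E
```

```text
time_s: 22.95
tool_pos: [0.6224, -0.0888, 0.1922]
tool_rot: [0.228, 0.973, -0.0, 0.026]
ft_force: [-0.8, -0.2, 0.1]
grip_width: 0.0466
t 22.95 p [ 0.6224 -0.0888  0.1922] x [-0.894  0.444 -0.051] z [ 0.051 -0.013 -0.999] g 0.0466 f [-0.8 -0.2  0.1] q [-0.18 -0.01  1.62 -0.    1.48 -1.29]
yaw 153.57 spin 0.019 | now-frame cm [ 0.46  2.35 18.75] | goal-frame cm [-0.45  2.57 18.72]
[373.2 213.4] xy [ 0.5328 -0.3509  0.02  ] L 0.027 0.08 ang -96.0
[345.8 209.1] xy [ 0.545 -0.27   0.02 ] L 0.027 0.058 ang -97.8
```

View pics/c7.png

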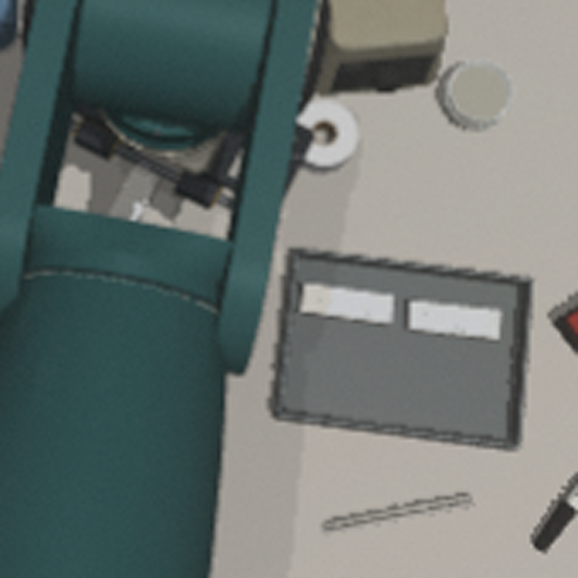

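Both mailers lie flat in the far half of the tray, at c7 (347,304) and (453,320). Now the last one on the bench.

```bash
python3 -m pendant '[[0,0.2,1.2,2,0.019],[0,0.2,1.1,2,0],[0,0,0,2,0],[0,0,0,2,0],[0,0,0,2,0],[0,0,0,2,0],[0,0,0,2,0],[0,0,0,0,0]]'
python3 - <<'E'
from h import *
goal(.6382,-.068,.005,152.5)
E
```

```text
time_s: 23.8
tool_pos: [0.6353, -0.079, 0.0521]
tool_rot: [0.244, 0.969, -0.001, 0.029]
ft_force: [-0.8, 0.4, 0.0]
grip_width: 0.0466
t 23.8 p [ 0.6353 -0.079   0.0521] x [-0.879  0.473 -0.056] z [ 0.055 -0.015 -0.998] g 0.0466 f [-0.8  0.4  0. ] q [-0.16  0.1   1.74 -0.01  1.25 -1.24]
yaw 151.72 spin -0.014 | now-frame cm [0.53 1.05 4.71] | goal-frame cm [0.25 1.11 4.71]
```

```bash
python3 -m pendant '[[0,0.2,1.0,0.5,-0.01],[0,0.1,0.1,1,0],[0,0,0,1.2,0],[0,0,0,1,0],[0,0,0,0.6,0],[0,0,0,0,0]]'
python3 - <<'E'
from h import *
goal(.6382,-.068,.005,152.5)
E
```

```text
time_s: 24.4
tool_pos: [0.6416, -0.0697, 0.0093]
tool_rot: [0.24, 0.97, -0.001, 0.03]
ft_force: [-1.0, 0.5, 0.4]
grip_width: 0.0464
t 24.4 p [ 0.6416 -0.0697  0.0093] x [-0.883  0.465 -0.059] z [ 0.059 -0.016 -0.998] g 0.0464 f [-1.   0.5  0.4] q [-0.14  0.15  1.76 -0.01  1.17 -1.23]
yaw 152.22 spin -0.005 | now-frame cm [ 0.4  -0.02  0.4 ] | goal-frame cm [ 0.38 -0.01  0.43]
```

```bash
python3 -m pendant '[[0,0.3,0,0.3,0],[1,0,0,0,0],[1,0,0,0,0],[1,0,0,0,0],[1,0,0,0,0],[1,0,0,0,0]]'
python3 - <<'E'
from h import *
st()
E
python3 -m pendant '[[1,0,0,-2,0],[1,0,0,-4,0],[1,0,0,-4,0],[1,0,0,-4,0],[1,0,0,0,0]]'
python3 - <<'E'
from h import *
goal(*tray(-.033,0,.12),83.3)
E
```

```text
time_s: 25.0
tool_pos: [0.6394, -0.0683, 0.0071]
tool_rot: [0.24, 0.97, -0.001, 0.031]
ft_force: [-0.4, -0.6, -0.6]
grip_width: 0.0256
t 25.0 p [ 0.6394 -0.0683  0.0071] x [-0.883  0.465 -0.061] z [ 0.06  -0.016 -0.998] g 0.0256 f [-0.4 -0.6 -0.6] q [-0.14  0.14  1.77 -0.01  1.17 -1.23]
time_s: 25.5
tool_pos: [0.6299, -0.0659, 0.1508]
tool_rot: [0.24, 0.97, -0.001, 0.03]
ft_force: [0.8, -1.1, 0.2]
grip_width: 0.0256
t 25.5 p [ 0.6299 -0.0659  0.1508] x [-0.883  0.465 -0.058] z [ 0.058 -0.016 -0.998] g 0.0256 f [ 0.8 -1.1  0.2] q [-0.14  0.01  1.66 -0.01  1.41 -1.23]
yaw 152.22 spin 1.203 | now-frame cm [  3.24 -27.99   2.54] | goal-frame cm [-24.98 -12.91   3.08]
```

```bash
python3 -m pendant '[[1,0,0,-1,0.149],[1,0,0,0,0.149],[1,0,0,0,0.149],[1,0,0,0,0.149],[1,0,0,0,0.149],[1,0,0,0,0.149],[1,0,0,0,0.149],[1,0,0,0,0.149]]' >/dev/null;  python3 -m pendant '[[1,-4,-2,0,0.01],[1,-4,-2,0,0],[1,-4,-2,0,0],[1,-4,-2,0,0],[1,-4,-2,0,0],[1,-4,-2,0,0],[1,0,0,0,0],[1,0,0,0,0]]'
python3 - <<'E'
from h import *
goal(*tray(-.033,0,.012),83.3)
E
```

```text
time_s: 27.1
tool_pos: [0.4722, -0.2947, 0.1498]
tool_rot: [0.753, 0.657, 0.016, 0.024]
ft_force: [0.3, 0.2, -0.0]
grip_width: 0.0254
t 27.1 p [ 0.4722 -0.2947  0.1498] x [ 0.135  0.991 -0.007] z [ 0.056 -0.015 -0.998] g 0.0254 f [ 0.3  0.2 -0. ] q [-0.61 -0.15  1.82  0.02  1.42 -0.48]
yaw 82.22 spin -0.019 | now-frame cm [-0.32 -0.7  13.77] | goal-frame cm [-0.42  0.09 13.78]
```

```bash
python3 -m pendant '[[1,-0.3,-0.5,1.5,-0.019],[1,0,-0.2,2,0],[1,0,0,2,0],[1,0,0,2,0],[1,0,0,2,0],[1,0,0,1.5,0],[1,0,0,0,0]]'
python3 - <<'E'
from h import *
goal(*tray(-.033,0,.013),83.3)
E
```

```text
time_s: 27.8
tool_pos: [0.4721, -0.2916, 0.0279]
tool_rot: [0.741, 0.671, 0.016, 0.022]
ft_force: [0.2, 0.4, 0.3]
grip_width: 0.0255
t 27.8 p [ 0.4721 -0.2916  0.0279] x [ 0.1    0.995 -0.006] z [ 0.053 -0.012 -0.999] g 0.0255 f [0.2 0.4 0.3] q [-0.61 -0.06  1.94  0.02  1.21 -0.52]
yaw 84.25 spin 0.017 | now-frame cm [-0.71  0.03  1.5 ] | goal-frame cm [-0.72  0.13  1.49]
```

```bash
python3 -m pendant '[[1,-0.4,0,0.8,0.017],[1,0,0,0.6,0],[1,0,0,0.2,0],[1,0,0,0,0]]';python3 -m pendant '[[0.25,0,0,0,0],[0.25,0,0,0,0],[0.25,0,0,0,0],[0.25,0,0,-1,0],[0.25,0,0,-3,0],[0.25,0,0,-4,0],[0.25,0,0,-4,0],[0,0,0,-4,0]]'
python3 -m pendant '[[0,4,-1,-2,0],[0,4,-1,-2,0],[0,4.5,-1,0,0],[0,4.5,-1,0,0],[0,4.5,0,0,0],[0,4.5,0,0,0],[0,4.5,0,0,0],[0,0,0,0,0]]'
python3 - <<'E'
from m import *
st()
im=grab('top','t5.png'); white(im,180,262,310,400,.02)
hsv=cv2.cvtColor(im,cv2.COLOR_RGB2HSV); d=hsv[:,:,2]<60;mm=np.zeros_like(d);mm[195:265,90:160]=d[195:265,90:160];rects(mm,.04,100,1500)
v=np.hstack([im[195:265,90:160],im[175:245,200:270],im[185:255,320:390]]); cv2.imwrite('pics/c8.png',cv2.resize(v[:,:,::-1],None,fx=3.8,fy=3.8,interpolation=cv2.INTER_CUBIC))
E
```

```text
time_s: 28.2
tool_pos: [0.4739, -0.295, 0.0117]
tool_rot: [0.746, 0.665, 0.016, 0.023]
ft_force: [-2.1, -0.0, 2.4]
grip_width: 0.0255
time_s: 29.0
tool_pos: [0.4628, -0.2917, 0.1746]
tool_rot: [0.746, 0.665, 0.016, 0.019]
ft_force: [-0.5, -0.5, 0.6]
grip_width: 0.0392
time_s: 29.8
tool_pos: [0.4549, 0.0257, 0.2277]
tool_rot: [0.748, 0.663, 0.021, 0.027]
ft_force: [-0.0, -0.6, -0.2]
grip_width: 0.0465
t 29.8 p [0.4549 0.0257 0.2277] x [ 0.119  0.993 -0.005] z [ 0.067 -0.014 -0.998] g 0.0465 f [-0.  -0.6 -0.2] q [ 0.01 -0.43  1.91 -0.01  1.59  0.13]
[354.7 233.4] xy [ 0.4725 -0.2945  0.02  ] L 0.025 0.081 ang -96.7
[373.7 213.5] xy [ 0.5326 -0.3524  0.02  ] L 0.026 0.077 ang -96.0
[341.9 208.6] xy [ 0.5464 -0.2585  0.02  ] L 0.026 0.081 ang -97.8
[122.4 227.4] xy [0.4818 0.3813 0.04  ] L 0.066 0.052 ang -53.9
```

View pics/c8.png

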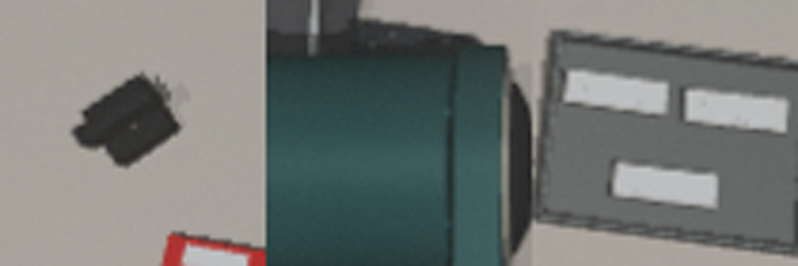

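All three mailers lie flat in the tray (c8, right panel), and the knob hasn't moved. The tool has picked up about 4° of tilt from fast moves, so I'll test which motions change it before handling the knob.

```bash
s='from h import *
s,r=st()'
python3 -m pendant '[[0,0,0,-4,0],[0,0,0,-4,0],[0,0,0,-4,0],[0,0,0,0,0]]' >/dev/null; python3 -c "$s"
python3 -m pendant '[[0,0,0,1.2,0],[0,0,0,1.2,0],[0,0,0,1.2,0],[0,0,0,1.2,0],[0,0,0,1.2,0],[0,0,0,1.2,0],[0,0,0,1.2,0],[0,0,0,0,0]]' >/dev/null; python3 -c "$s"
python3 -m pendant '[[0,0,4,0,0],[0,0,4,0,0],[0,0,4,0,0],[0,0,4,0,0],[0,0,0,0,0]]' >/dev/null; python3 -c "$s"
python3 -m pendant '[[0,0,-1.2,0,0],[0,0,-1.2,0,0],[0,0,-1.2,0,0],[0,0,-1.2,0,0],[0,0,-1.2,0,0],[0,0,-1.2,0,0],[0,0,-1.2,0,0],[0,0,0,0,0]]' >/dev/null; python3 -c "$s"
python3 -m pendant '[[0,2,0,0,0],[0,4,0,0,0],[0,4,0,0,0],[0,4,0,0,0],[0,0,0,0,0]]' >/dev/null; python3 -c "$s"
```

```text
t 30.25 p [0.4448 0.0228 0.3528] x [ 0.122  0.993 -0.007] z [ 0.066 -0.016 -0.998] g 0.0465 f [-0.5 -0.4  0. ] q [ 0.   -0.43  1.71 -0.02  1.79  0.12]
t 31.05 p [0.4491 0.0187 0.2564] x [ 0.125  0.992 -0.009] z [ 0.06  -0.016 -0.998] g 0.0463 f [-0.7  0.   0.7] q [-0.   -0.44  1.87 -0.02  1.65  0.12]
t 31.55 p [ 0.6136 -0.0015  0.268 ] x [ 0.124  0.992 -0.008] z [ 0.064 -0.016 -0.998] g 0.0468 f [-0.1  0.9 -0.6] q [-0.04 -0.07  1.55 -0.01  1.59  0.09]
t 32.35 p [0.5168 0.011  0.2652] x [ 0.122  0.992 -0.007] z [ 0.071 -0.016 -0.997] g 0.0465 f [0.4 0.2 0.4] q [-0.02 -0.29  1.75 -0.01  1.61  0.1 ]
t 32.85 p [0.5306 0.1538 0.2674] x [ 0.125  0.992 -0.005] z [ 0.079 -0.015 -0.997] g 0.0464 f [ 1.2 -0.7 -0.5] q [ 0.25 -0.21  1.68 -0.03  1.6   0.38]
```

```bash
s='from h import *
r=R.from_quat(readout.read_state()["tool_rot"]).as_matrix(); p=readout.read_state()["tool_pos"]; q=readout.read_state()["joint_positions"]; print(r[:,2].round(4),p.round(4),q.round(3), q[1]+q[2]+q[4]-np.pi)'
python3 -c "$s"; python3 -m pendant '[[0,0,0,0,0],[0,0,0,0,0],[0,0,0,0,0],[0,0,0,0,0],[0,0,0,0,0],[0,0,0,0,0],[0,0,0,0,0],[0,0,0,0,0]]' >/dev/null; python3 -c "$s"
python3 -m pendant '[[0,0,0,0,0],[0,0,0,0,0],[0,0,0,0,0],[0,0,0,0,0],[0,0,0,0,0],[0,0,0,0,0],[0,0,0,0,0],[0,0,0,0,0]]' >/dev/null; python3 -c "$s"
python3 -m pendant '[[0,0,0,5,0],[0,0,0,0,0]]' >/dev/null; python3 -c "$s"
python3 -m pendant '[[0,0,0,-5,0],[0,0,0,0,0]]' >/dev/null; python3 -c "$s"
python3 -m pendant '[[0,0,0,5,0]]' >/dev/null; python3 -c "$s"
python3 -m pendant '[[0,0,0,-5,0],[0,0,0,-2,0]]' >/dev/null; python3 -c "$s"
```

```text
[ 0.0786 -0.0152 -0.9968] [0.5306 0.1538 0.2674] [ 0.255 -0.208  1.678 -0.035  1.599  0.378] -0.07238634428030988
[ 0.081  -0.0155 -0.9966] [0.5296 0.1505 0.2686] [ 0.25  -0.214  1.681 -0.035  1.599  0.375] -0.07477792165436359
[ 0.0807 -0.0155 -0.9966] [0.5297 0.1506 0.2684] [ 0.25  -0.213  1.681 -0.035  1.6    0.375] -0.07444580916811461
[ 0.082  -0.0152 -0.9965] [0.534  0.1499 0.2183] [ 0.247 -0.198  1.748 -0.035  1.515  0.375] -0.07584602285403763
[ 0.0808 -0.0154 -0.9966] [0.5293 0.1506 0.2717] [ 0.25  -0.215  1.677 -0.035  1.605  0.375] -0.07457497387971568
[ 0.0916 -0.0127 -0.9957] [0.5356 0.1505 0.23  ] [ 0.247 -0.203  1.734 -0.035  1.525  0.375] -0.08583986185914005
[ 0.0741 -0.0171 -0.9971] [0.5252 0.1501 0.2826] [ 0.251 -0.219  1.663 -0.035  1.63   0.375] -0.06768733443821606
```

```bash
s='from h import *
s=readout.read_state(); r=R.from_quat(s["tool_rot"]).as_matrix(); print(round(s["time_s"],1),r[:,2].round(4),s["tool_pos"].round(4))'
python3 -m pendant '[[0,0,0,-4,0],[0,0,0,-4,0],[0,0,0,-4,0],[0,0,0,0,0]]' >/dev/null; python3 -c "$s"
python3 -m pendant '[[0,0,0,1.2,0],[0,0,0,1.2,0],[0,0,0,1.2,0],[0,0,0,1.2,0],[0,0,0,1.2,0],[0,0,0,1.2,0],[0,0,0,1.2,0],[0,0,0,1.2,0]]' >/dev/null; python3 -c "$s"
python3 -m pendant '[[0,0,0,0.6,0],[0,0,0,0.6,0],[0,0,0,0.6,0],[0,0,0,0.6,0],[0,0,0,0.6,0],[0,0,0,0.6,0],[0,0,0,0.6,0],[0,0,0,0,0]]' >/dev/null; python3 -c "$s"
python3 -m pendant '[[0,0,0,-1.2,0],[0,0,0,-1.2,0],[0,0,0,-1.2,0],[0,0,0,-1.2,0],[0,0,0,-1.2,0],[0,0,0,-1.2,0],[0,0,0,-1.2,0],[0,0,0,0,0]]' >/dev/null; python3 -c "$s"
python3 -m pendant '[[0,0,0,3,0],[0,0,0,3,0],[0,0,0,3,0],[0,0,0,0,0]]' >/dev/null; python3 -c "$s"
python3 -m pendant '[[0,0,1.2,0,0],[0,0,1.2,0,0],[0,0,1.2,0,0],[0,0,1.2,0,0],[0,0,1.2,0,0],[0,0,1.2,0,0],[0,0,1.2,0,0],[0,0,0,0,0]]' >/dev/null; python3 -c "$s"
python3 -m pendant '[[0,0,-4,0,0],[0,0,-4,0,0],[0,0,0,0,0]]' >/dev/null; python3 -c "$s"
```

```text
35.5 [ 0.0808 -0.0152 -0.9966] [0.5137 0.1519 0.4169]
36.4 [ 0.0792 -0.0156 -0.9967] [0.5211 0.1501 0.3128]
37.1 [ 0.0783 -0.0158 -0.9968] [0.5247 0.1493 0.266 ]
38.0 [ 0.0828 -0.0146 -0.9965] [0.5176 0.1509 0.3608]
38.4 [ 0.0839 -0.0143 -0.9964] [0.5255 0.1496 0.2687]
39.1 [ 0.0889 -0.0133 -0.996 ] [0.618  0.1379 0.2822]
39.5 [ 0.0853 -0.014  -0.9963] [0.5374 0.1481 0.2728]
```

```bash
s='from h import *
s=readout.read_state(); r=R.from_quat(s["tool_rot"]).as_matrix(); print(round(s["time_s"],1),r[:,2].round(4),s["tool_pos"].round(4))'
python3 -m pendant '[[0,0,0,-5,0],[0,0,0,0.1,0],[0,0,0,0,0],[0,0,0,0,0]]' >/dev/null; python3 -c "$s"
python3 -m pendant '[[0,0,0,5,0],[0,0,0,0,0],[0,0,0,0,0]]' >/dev/null; python3 -c "$s"
python3 -m pendant '[[0,0,0,-5,0],[0,0,0,2,0],[0,0,0,0,0],[0,0,0,0,0]]' >/dev/null; python3 -c "$s"
python3 -m pendant '[[0,0,0,5,0],[0,0,0,0,0],[0,0,0,0,0]]' >/dev/null; python3 -c "$s"
python3 -m pendant '[[0,0,-5,0,0],[0,0,1,0,0],[0,0,0,0,0],[0,0,0,0,0]]' >/dev/null; python3 -c "$s"
python3 -m pendant '[[0,0,5,0,0],[0,0,0,0,0],[0,0,0,0,0]]' >/dev/null; python3 -c "$s"
```

```text
39.9 [ 0.0865 -0.0136 -0.9962] [0.5328 0.1489 0.3232]
40.1 [ 0.0867 -0.0136 -0.9961] [0.5377 0.1481 0.2731]
40.5 [ 0.0904 -0.0128 -0.9958] [0.5357 0.1486 0.3099]
40.9 [ 0.0948 -0.0116 -0.9954] [0.541  0.1482 0.2649]
41.2 [ 0.0994 -0.0102 -0.995 ] [0.5003 0.1536 0.269 ]
41.5 [ 0.0999 -0.01   -0.9949] [0.5519 0.1473 0.2762]
```

```bash
s='from h import *
s=readout.read_state(); r=R.from_quat(s["tool_rot"]).as_matrix(); print(round(s["time_s"],1),r[:,2].round(4),s["tool_pos"].round(4))'
python3 -m pendant '[[0,0,0,5,0],[0,0,0,-2,0],[0,0,0,0,0],[0,0,0,-2,0],[0,0,0,0,0]]' >/dev/null; python3 -c "$s"
python3 -m pendant '[[0,0,0,5,0],[0,0,0,-5,0],[0,0,0,0,0]]' >/dev/null; python3 -c "$s"
python3 -m pendant '[[0,0,5,0,0],[0,0,-5,0,0],[0,0,0,0,0]]' >/dev/null; python3 -c "$s"
python3 -m pendant '[[0,0,5,0,0],[0,0,-1,0,0],[0,0,0,0,0],[0,0,-4,0,0],[0,0,0,0,0]]' >/dev/null; python3 -c "$s"
```

```text
42.0 [ 0.1001 -0.0099 -0.9949] [0.5522 0.1473 0.2672]
42.4 [ 0.0949 -0.0111 -0.9954] [0.5497 0.1469 0.2564]
42.6 [ 0.0766 -0.0151 -0.9969] [0.5552 0.1478 0.2461]
43.1 [ 0.076  -0.0152 -0.997 ] [0.557  0.1486 0.2454]
```

```bash
s='from h import *
s=readout.read_state(); r=R.from_quat(s["tool_rot"]).as_matrix(); print(round(s["time_s"],1),r[:,2].round(4),s["tool_pos"].round(4))'
python3 -m pendant '[[0,0,5,0,0],[0,0,-5,0,0],[0,0,0,0,0],[0,0,0,-1,0],[0,0,0,0,0]]' >/dev/null; python3 -c "$s"
python3 -m pendant '[[0,0,5,0,0],[0,0,-5,0,0],[0,0,0,0,0],[0,0,0,-1,0],[0,0,0,0,0]]' >/dev/null; python3 -c "$s"
python3 -m pendant '[[0,0,5,0,0],[0,0,-5,0,0],[0,0,0,0,0],[0,0,0,-1,0],[0,0,0,0,0]]' >/dev/null; python3 -c "$s"
```

```text
43.6 [ 0.0658 -0.0177 -0.9977] [0.563  0.1499 0.2498]
44.1 [ 0.0553 -0.0202 -0.9983] [0.5694 0.1509 0.2549]
44.6 [ 0.0455 -0.0226 -0.9987] [0.5761 0.1517 0.2606]
```

```bash
python3 -m pendant '[[0,0,0,0,-0.149],[0,0,0,0,-0.149],[0,0,0,0,-0.149],[0,0,0,0,-0.149],[0,0,0,0,-0.149],[0,0,0,0,0],[0,0,0,0,0]]'>/dev/null
python3 - <<'E'
from h import *
goal(.4818,.3813,.2,126.1)
E
```

```text
t 45.35 p [0.5771 0.151  0.277 ] x [-0.583  0.811 -0.055] z [ 0.07  -0.017 -0.997] g 0.0464 f [ 0.2 -0.1 -0.4] q [ 0.23 -0.11  1.57 -0.03  1.61 -0.4 ]
yaw 125.73 spin -0.006 | now-frame cm [24.65  5.41  6.63] | goal-frame cm [24.22  5.87  7.7 ]
```

```bash
s='from h import *
goal(.4818,.3813,.2,126.1)'
python3 -m pendant '[[0,4,0.9,0.5,0],[0,4,0.9,0.5,0],[0,4,0.9,0.5,0],[0,4,0.9,0.5,0],[0,4,0.9,0.5,0],[0,0,0,0,0],[0,0,0,0,0]]'>/dev/null; python3 -c "$s"
python3 -m pendant '[[0,0,5,0,0],[0,0,-5,0,0],[0,0,0,0,0],[0,0,0,0,0]]'>/dev/null; python3 -c "$s"
python3 -m pendant '[[0,0,5,0,0],[0,0,-5,0,0],[0,0,0,0,0],[0,0,0,0,0]]'>/dev/null; python3 -c "$s"
```

```text
t 46.05 p [0.4983 0.3457 0.2483] x [-0.555  0.83  -0.055] z [ 0.079 -0.013 -0.997] g 0.0468 f [-0.7 -0.6  1. ] q [ 0.59 -0.08  1.59 -0.06  1.57 -0.  ]
yaw 123.8 spin -0.04 | now-frame cm [4.14 0.34 4.64] | goal-frame cm [3.85 0.76 4.83]
t 46.45 p [0.5068 0.3476 0.2306] x [-0.547  0.836 -0.055] z [ 0.054 -0.03  -0.998] g 0.0463 f [-0.7 -0.6  0.2] q [ 0.59 -0.04  1.58 -0.06  1.57  0.01]
yaw 123.19 spin -0.051 | now-frame cm [ 4.35 -0.33  2.81] | goal-frame cm [ 4.19 -0.03  3.06]
t 46.85 p [0.5154 0.3491 0.2135] x [-0.539  0.84  -0.056] z [ 0.031 -0.046 -0.998] g 0.0466 f [-0.2 -0.  -0.1] q [ 0.58  0.    1.57 -0.06  1.57  0.01]
yaw 122.7 spin -0.059 | now-frame cm [ 4.6  -1.09  1.09] | goal-frame cm [ 4.59 -0.82  1.35]
```

```bash
s='from h import *
goal(.4818,.3813,.2,126.1)'
python3 -m pendant '[[0,-5,0,-1,0],[0,5,0,0,0],[0,0,0,0,0],[0,0,0,0,0]]'>/dev/null; python3 -c "$s"
python3 -m pendant '[[0,-5,0,0,0],[0,5,0,0,0],[0,0,0,0,0],[0,0,0,0,0]]'>/dev/null; python3 -c "$s"
```

```text
t 47.25 p [0.5219 0.3406 0.2324] x [-0.523  0.85  -0.056] z [ 0.042 -0.04  -0.998] g 0.0466 f [-0.2  0.8 -0.7] q [ 0.56 -0.01  1.55 -0.06  1.59  0.01]
yaw 121.62 spin -0.078 | now-frame cm [ 5.74 -1.32  2.9 ] | goal-frame cm [ 5.65 -0.84  3.24]
t 47.65 p [0.5278 0.3319 0.2396] x [-0.511  0.858 -0.057] z [ 0.051 -0.035 -0.998] g 0.0465 f [-0.3 -0.1  0.5] q [ 0.55 -0.02  1.55 -0.06  1.59  0.01]
yaw 120.8 spin -0.093 | now-frame cm [ 6.81 -1.52  3.55] | goal-frame cm [ 6.7  -0.81  3.96]
```

```bash
s='from h import *
st()'
python3 -m pendant '[[0,-4,-2.7,0,0],[0,-4,-2.7,0,0],[0,-4,-2.7,0,0],[0,-4,-2.7,0,0],[0,-4,-2.7,0,0],[0,-4,-2.7,0,0],[0,-4,-2.7,0,0],[0,-4,-2.7,0,0]]'>/dev/null; python3 -m pendant '[[0,-4,-2.7,0,0],[0,-4,-2.7,0,0],[0,-4,-2.7,0,0],[0,-4,-2.7,0,0],[0,0,0,0,0],[0,0,0,0,0]]'>/dev/null;python3 -c "$s"
python3 -m pendant '[[0,-4.4,2.3,0,0],[0,4.4,-2.3,0,0],[0,0,0,0,0],[0,0,0,0,0]]'>/dev/null; python3 -c "$s"
python3 -m pendant '[[0,-4.4,2.3,0,0],[0,4.4,-2.3,0,0],[0,0,0,0,0],[0,0,0,0,0]]'>/dev/null; python3 -c "$s"
```

```text
t 49.05 p [ 0.4937 -0.2636  0.2712] x [-0.521  0.851 -0.071] z [ 0.075 -0.037 -0.996] g 0.0465 f [-0.4  0.6 -0. ] q [-0.54 -0.2   1.67  0.01  1.59 -1.09]
t 49.45 p [ 0.5018 -0.2633  0.2553] x [-0.527  0.849 -0.045] z [ 0.05  -0.021 -0.999] g 0.0464 f [-0.3  0.9  0.5] q [-0.53 -0.16  1.66  0.01  1.59 -1.09]
t 49.85 p [ 0.5099 -0.2628  0.2402] x [-0.533  0.846 -0.02 ] z [ 0.027 -0.007 -1.   ] g 0.0469 f [-0.  -1.1  0.8] q [-0.52 -0.13  1.65  0.01  1.59 -1.09]
```

```bash
s='from h import *
goal(.4818,.3813,.2,126.1)'
python3 -m pendant '[[0,-4.4,2.3,0,0],[0,4.4,-2.3,0,0],[0,0,0,0,0],[0,0,0,0,0]]'>/dev/null; python3 -c "$s"
python3 -m pendant '[[0,4,2.2,0,0],[0,4,2.2,0,0],[0,4,2.2,0,0],[0,4,2.2,0,0],[0,4,2.2,0,0],[0,4,2.2,0,0],[0,4,2.2,0,0],[0,4,2.2,0,0]]'>/dev/null; python3 -m pendant '[[0,4,2.2,0,0],[0,4,2.2,0,0],[0,4,2.2,0,0],[0,4,2.2,0,0],[0,4,2.2,0,0],[0,0,0,0,0],[0,0,0,0,0]]'>/dev/null;python3 -c "$s"
```

```text
t 50.25 p [ 0.5174 -0.2638  0.2274] x [-0.536  0.844  0.001] z [ 0.007  0.005 -1.   ] g 0.0462 f [-0.2  0.   0.4] q [-0.52 -0.09  1.64  0.01  1.59 -1.09]
yaw 122.42 spin -0.064 | now-frame cm [56.36 31.55  3.05] | goal-frame cm [54.22 35.13  2.74]
t 51.75 p [0.4722 0.3569 0.27  ] x [-0.54   0.841 -0.024] z [ 0.075  0.019 -0.997] g 0.0468 f [-0.5  0.4 -0.1] q [ 0.62 -0.12  1.6  -0.03  1.59  0.04]
yaw 122.71 spin -0.059 | now-frame cm [1.71 1.62 7.09] | goal-frame cm [1.41 2.22 7.  ]
```

```bash
s='from h import *
goal(.4818,.3813,.15,126.1)'
python3 -m pendant '[[0,0,5,0,0],[0,0,-5,0,0],[0,0,0,0,0],[0,0,0,0,0]]'>/dev/null; python3 -m pendant '[[0,0,5,0,0],[0,0,-5,0,0],[0,0,0,0,0],[0,0,0,0,0]]'>/dev/null; python3 -c "$s"
python3 -m pendant '[[0,0,5,0,0],[0,0,-5,0,0],[0,0,0,0,0],[0,0,0,0,0]]'>/dev/null; python3 -c "$s"
```

```text
t 52.55 p [0.4875 0.3607 0.2452] x [-0.537  0.843 -0.027] z [ 0.04  -0.007 -0.999] g 0.0463 f [-0.5  0.1  0.7] q [ 0.61 -0.06  1.58 -0.03  1.59  0.04]
yaw 122.49 spin -0.063 | now-frame cm [2.3  0.34 9.48] | goal-frame cm [2.   0.75 9.52]
t 52.95 p [0.4953 0.3634 0.2337] x [-0.535  0.844 -0.028] z [ 0.023 -0.018 -1.   ] g 0.0465 f [-0.1  0.5  0.7] q [ 0.61 -0.02  1.56 -0.03  1.59  0.04]
yaw 122.38 spin -0.065 | now-frame cm [ 2.47 -0.26  8.3 ] | goal-frame cm [ 2.24 -0.04  8.37]
```

```bash
python3 - <<'E'
from h import *
a=cv2.imread('pics/t5.png')[205:250,100:145]; b=cv2.imread('pics/scene0.png')[165:210,148:193]
v=np.hstack([cv2.resize(np.clip((x.astype(float))*2.2,0,255).astype(np.uint8),(396,396),interpolation=cv2.INTER_CUBIC) for x in(a,b)]); cv2.imwrite('pics/c9.png',v)
E
```

View pics/c9.png

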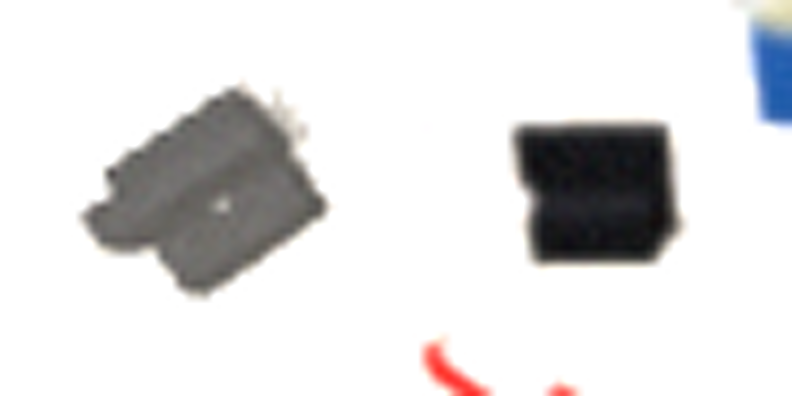

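Panel c9 left (top view) shows the block's near bottom edge from (195,297) to (327,208). The right panel (scene view) shows what should be the same edge from (533,262) to (658,262).

```bash
python3 - <<'E'
from h import *
def go(n,P,off):
    p=np.array(P)/8.8+off-.44; w=onplane(n,p,0.)[:,:2]; u=w[1]-w[0]; L=np.linalg.norm(u); u/=L
    nrm=np.array([-u[1],u[0]]); 
    if nrm@w[0]<0: nrm=-nrm
    print(n,w.round(4).tolist(),'L',L.round(4),'yaw',np.degrees(np.arctan2(u[1],u[0])).round(1),'centre',(w.mean(0)+.025*nrm).round(4))
go('top',[(195,297),(327,208)],[100,205]); go('scene',[(137,262),(262,262)],[148,165])
# bar top-plane ends, top view, z .052: left end mid
e=np.array([(98,232),(265,112)])/8.8+[100,205]-.44
w=onplane('top',e,.052)[:,:2];print('bar',w,w.mean(0),np.linalg.norm(w[1]-w[0]))
for c in ([.478,.377],[.482,.381]):
    a=np.radians(-54);u=np.array([np.cos(a),np.sin(a)]);n=np.array([-u[1],u[0]])
    B=[np.append(c+sx*.032*u+sy*.008*n,.052) for sx in(-1,1) for sy in(-1,1)]; D=[np.append(c+sx*.025*u+sy*.025*n,0) for sx in(-1,1) for sy in(-1,1)]
    print(c,'top bar',((proj('top',B)-[100,205]+.44)*8.8).round().tolist(),'base',((proj('top',D)-[100,205]+.44)*8.8).round().tolist())
E
```

```text
top [[0.454, 0.3966], [0.4847, 0.3545]] L 0.0521 yaw -53.9 centre [0.4896 0.3903]
scene [[0.4621, 0.4008], [0.4895, 0.3609]] L 0.0484 yaw -55.5 centre [0.4964 0.395 ]
bar [[0.46970218 0.40895558]
 [0.50950648 0.35830924]] [0.48960433 0.38363241] 0.06441610511517942
[0.478, 0.377] top bar [[127.0, 285.0], [101.0, 244.0], [297.0, 170.0], [271.0, 131.0]] base [[234.0, 330.0], [157.0, 210.0], [361.0, 244.0], [283.0, 126.0]]
[0.482, 0.381] top bar [[116.0, 272.0], [90.0, 232.0], [286.0, 158.0], [260.0, 119.0]] base [[223.0, 318.0], [146.0, 198.0], [350.0, 232.0], [272.0, 114.0]]
```

```bash
s='from h import *
goal(.4914,.3904,.030,125.7)'
python3 -c "$s"
python3 -m pendant '[[0,1.8,0.7,1,-0.055],[0,1.8,0.7,2,0],[0,0,0,0,0]]'>/dev/null; python3 -c "$s"
```

```text
t 52.95 p [0.4953 0.3634 0.2337] x [-0.535  0.844 -0.028] z [ 0.023 -0.018 -1.   ] g 0.0465 f [-0.1  0.5  0.7] q [ 0.61 -0.02  1.56 -0.03  1.59  0.04]
yaw 122.38 spin -0.058 | now-frame cm [ 3.06  0.91 20.31] | goal-frame cm [ 2.42  1.26 20.37]
t 53.25 p [0.4879 0.4024 0.2098] x [-0.585  0.811 -0.028] z [ 0.034 -0.01  -0.999] g 0.0463 f [-0.2 -0.6 -0.7] q [ 0.66  0.01  1.56 -0.03  1.54  0.04]
yaw 125.78 spin 0.001 | now-frame cm [-0.67 -0.81 17.99] | goal-frame cm [-1.17 -0.42 17.98]
```

```bash
s='from h import *
goal(.4914,.3904,.030,125.7)'
python3 -m pendant '[[0,-0.4,-0.4,3,0],[0,-0.2,-0.4,3,0],[0,0,0,3,0],[0,0,0,2,0],[0,0,0,0,0]]'>/dev/null; python3 -c "$s"
```

```text
t 53.75 p [0.491  0.3943 0.1097] x [-0.591  0.806 -0.028] z [ 0.05   0.002 -0.999] g 0.0465 f [-0.2 -0.5 -0.3] q [ 0.65  0.04  1.7  -0.03  1.36  0.02]
yaw 126.22 spin 0.009 | now-frame cm [-0.11 -0.53  7.97] | goal-frame cm [-0.33 -0.2   7.97]
```

```bash
s='from h import *
goal(.4914,.3904,.030,125.7)'
python3 -m pendant '[[0,0,5,0,0],[0,0,-5,0,0],[0,0,0,0,0],[0,0,0,0,0]]'>/dev/null; python3 -c "$s"
python3 -m pendant '[[0,0,5,0,0],[0,0,-5,0,0],[0,0,0,0,0],[0,0,0,0,0]]'>/dev/null; python3 -c "$s"
```

```text
t 54.15 p [0.4971 0.3986 0.1021] x [-0.594  0.804 -0.028] z [ 0.036 -0.008 -0.999] g 0.0462 f [0.6 0.2 0.5] q [ 0.65  0.07  1.68 -0.03  1.37  0.02]
yaw 126.43 spin 0.013 | now-frame cm [-0.12 -1.12  7.2 ] | goal-frame cm [-0.34 -0.94  7.21]
t 54.55 p [0.5029 0.4029 0.0951] x [-0.596  0.803 -0.029] z [ 0.025 -0.017 -1.   ] g 0.0465 f [ 0.5 -0.2  0.8] q [ 0.65  0.1   1.66 -0.03  1.37  0.02]
yaw 126.58 spin 0.015 | now-frame cm [-0.13 -1.74  6.5 ] | goal-frame cm [-0.34 -1.67  6.51]
```

```bash
s='from h import *
goal(.4914,.3904,.030,125.7)'
python3 -m pendant '[[0,-0.1,-0.9,1,0.01],[0,-0.1,-0.8,1,0],[0,0,0,1,0],[0,0,0,1,0],[0,0,0,1,0],[0,0,0,0,0]]'>/dev/null; python3 -c "$s"
```

```text
t 55.15 p [0.4926 0.3907 0.049 ] x [-0.587  0.809 -0.028] z [ 0.035 -0.01  -0.999] g 0.0463 f [-0.6  0.2  0.4] q [ 0.64  0.1   1.74 -0.03  1.28  0.02]
yaw 125.97 spin 0.005 | now-frame cm [ 0.1  -0.16  1.89] | goal-frame cm [ 0.05 -0.11  1.9 ]
```

```bash
s='from h import *
goal(.4914,.3904,.030,125.7)'
python3 -m pendant '[[0,0,-0.1,1,0],[0,0,0,0.8,0],[0,0,0,0,0],[0,0,0,0,0]]'>/dev/null; python3 -c "$s"
python3 -m pendant '[[1,0,0,0,0],[1,0,0,0,0],[1,0,0,0,0],[1,0,0,0,0],[1,0,0,0,0],[1,0,0,0,0]]'>/dev/null; python3 -c "$s"
python3 -m pendant '[[1,0,0,-2,0],[1,0,0,-2,0],[1,0,0,-3,0],[1,0,0,-3,0],[1,0,0,-3,0],[1,0,0,0,0],[1,0,0,0,0]]'; python3 -c "$s"
```

```text
t 55.55 p [0.4926 0.3901 0.029 ] x [-0.587  0.809 -0.028] z [ 0.035 -0.01  -0.999] g 0.0468 f [ 0.5 -0.3 -0.2] q [ 0.64  0.12  1.76 -0.03  1.25  0.02]
yaw 125.97 spin 0.005 | now-frame cm [ 0.1  -0.07 -0.1 ] | goal-frame cm [ 0.1  -0.08 -0.1 ]
t 56.15 p [0.4929 0.3903 0.0302] x [-0.587  0.809 -0.028] z [ 0.035 -0.009 -0.999] g 0.0157 f [-0.4 -0.6 -0.8] q [ 0.64  0.12  1.76 -0.03  1.25  0.02]
yaw 125.97 spin 0.005 | now-frame cm [ 0.1  -0.11  0.01] | goal-frame cm [ 0.1  -0.11  0.02]
time_s: 56.85
tool_pos: [0.4875, 0.391, 0.1627]
tool_rot: [0.454, 0.891, 0.003, 0.017]
ft_force: [-0.6, -0.1, -1.8]
grip_width: 0.0158
t 56.85 p [0.4875 0.391  0.1627] x [-0.587  0.809 -0.028] z [ 0.033 -0.011 -0.999] g 0.0158 f [-0.6 -0.1 -1.8] q [ 0.65  0.02  1.64 -0.03  1.47  0.02]
yaw 125.97 spin 0.005 | now-frame cm [1.000e-01 1.000e-02 1.327e+01] | goal-frame cm [-0.28  0.29 13.27]
```

```bash
s='from h import *
goal(.4539,.0882,.16,170.3)'
python3 -m pendant '[[1,0,0,-1,-0.149],[1,0,0,-1,-0.149],[1,0,0,-1,-0.149],[1,0,0,0,-0.149],[1,0,0,0,-0.149],[1,0,0,0,-0.03],[1,0,0,0,0],[1,0,0,0,0]]'>/dev/null; python3 -c "$s"
```

```text
t 57.65 p [0.4848 0.3898 0.1829] x [-0.988  0.152 -0.026] z [ 0.024 -0.018 -1.   ] g 0.0156 f [-0.8 -0.8 -1.8] q [ 0.65  0.01  1.61 -0.03  1.51 -0.77]
yaw 171.24 spin 0.016 | now-frame cm [ -1.48 -30.25   2.76] | goal-frame cm [ -2.04 -30.25   2.29]
```

```bash
s='from h import *
goal(.4539,.0882,.15,170.3)'
python3 -m pendant '[[1,0,-4,0,0],[1,-0.3,-4,0,0],[1,-0.4,-4,0,0],[1,-0.4,-4,0,0],[1,-0.4,-4,0,0],[1,0,-4,0,0],[1,0,0,0,0],[1,0,0,0,0]]'>/dev/null; python3 -c "$s"
```

```text
t 58.45 p [0.4596 0.1421 0.1817] x [-0.987  0.162 -0.023] z [ 0.02  -0.021 -1.   ] g 0.0161 f [ 0.6 -0.4 -1.4] q [ 0.26 -0.31  1.9  -0.03  1.54 -1.14]
yaw 170.67 spin 0.007 | now-frame cm [-0.24 -5.35  3.27] | goal-frame cm [-0.35 -5.4   3.17]
```

```bash
s='from h import *
goal(.4539,.0882,.14,170.3)'
python3 -m pendant '[[1,-0.1,-2.5,1,0],[1,-0.1,-2.5,1,0],[1,0,0,0,0],[1,0,0,0,0]]'>/dev/null; python3 -c "$s"
python3 - <<'E'
from h import *
im=grab('scene','s3.png'); a=cv2.resize(im[150:230,195:275,::-1],(400,400),interpolation=cv2.INTER_CUBIC)
im=grab('top','t6.png'); b=cv2.resize(im[205:265,185:245,::-1],(400,400),interpolation=cv2.INTER_CUBIC)
cv2.imwrite('pics/c10.png',np.clip(np.hstack([a,b])*1.5,0,255).astype(np.uint8))
E
```

```text
t 58.85 p [0.4541 0.0933 0.1614] x [-0.987  0.162 -0.022] z [ 0.019 -0.02  -1.   ] g 0.0158 f [-0.4  0.7 -0.3] q [ 0.16 -0.35  1.96 -0.02  1.52 -1.24]
yaw 170.66 spin 0.006 | now-frame cm [-0.02 -0.48  2.14] | goal-frame cm [-0.07 -0.51  2.14]
```

View pics/c10.png

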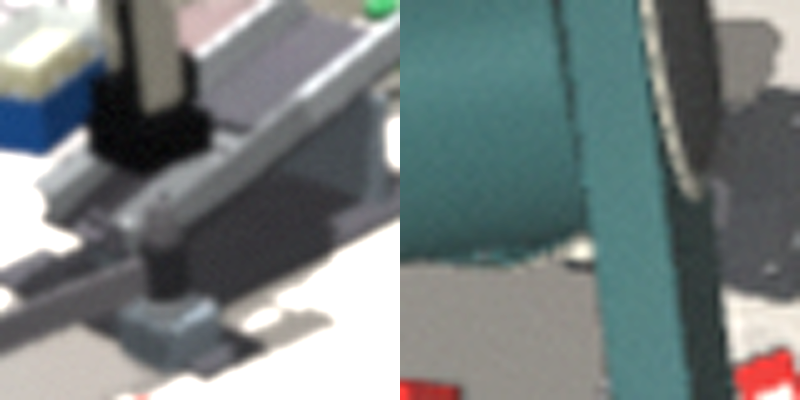

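```bash
python3 - <<'E'
from h import *
a=np.radians(170.7);u=np.array([np.cos(a),np.sin(a)]);n=np.array([-u[1],u[0]])
for d in (0,.005,-.005):
    c=np.array([.4541,.0933])+d*u
    print(d,'bot',((proj('scene',[np.append(c+sx*.025*u+sy*.025*n,.131) for sx,sy in((-1,-1),(-1,1),(1,1),(1,-1))])-[195,150]+.4)*5).round().tolist(),'top',((proj('scene',[np.append(c+sx*.025*u+sy*.025*n,.155) for sx,sy in((-1,-1),(-1,1),(1,1),(1,-1))])-[195,150]+.4)*5).round().tolist())
print(((proj('scene',[[.4539,.0882,.1]])-[195,150]+.4)*5).round())
im=cv2.imread('pics/s3.png'); g=im.max(2)[150:230,195:275]; m=(g<45).astype(np.uint8)
cs,_=cv2.findContours(m[:40],0,1); c=max(cs,key=cv2.contourArea); h=cv2.convexHull(c)[:,0]; print((h*5+2).tolist())
E
```

```text
0 bot [[162.0, 128.0], [217.0, 153.0], [144.0, 180.0], [90.0, 154.0]] top [[159.0, 89.0], [214.0, 112.0], [140.0, 139.0], [86.0, 114.0]]
0.005 bot [[155.0, 130.0], [210.0, 155.0], [137.0, 183.0], [82.0, 157.0]] top [[152.0, 91.0], [207.0, 115.0], [133.0, 142.0], [78.0, 117.0]]
-0.005 bot [[169.0, 125.0], [224.0, 150.0], [152.0, 178.0], [97.0, 151.0]] top [[166.0, 86.0], [222.0, 110.0], [148.0, 137.0], [93.0, 111.0]]
[[164. 207.]]
[[127, 2], [187, 57], [192, 62], [212, 122], [212, 127], [207, 147], [112, 197], [92, 197], [87, 122], [87, 112], [92, 77], [117, 2]]
```

```bash
s='from h import *
goal(.4539,.0882,.108,170.3)'
python3 -m pendant '[[1,0,-0.5,1,0],[1,0,0,0.7,0],[1,0,0,0,0],[1,0,0,0,0]]'>/dev/null; python3 -c "$s"
```

```text
t 59.35 p [0.4538 0.0898 0.1429] x [-0.987  0.159 -0.022] z [ 0.019 -0.02  -1.   ] g 0.0159 f [-0.4  0.4 -0. ] q [ 0.16 -0.34  1.99 -0.02  1.48 -1.25]
yaw 170.85 spin 0.01 | now-frame cm [ 0.04 -0.1   3.49] | goal-frame cm [-0.04 -0.16  3.49]
```

```bash
s='from h import *
goal(.4539,.0882,.108,170.3)'
python3 -m pendant '[[1,0,-0.15,0.5,0.01],[1,0,0,0.5,0],[1,0,0,0,0]]'>/dev/null; python3 -c "$s"
python3 -m pendant '[[1,0,0,0.4,0],[1,0,0,0,0]]'; python3 -m pendant '[[1,0,0,0.4,0],[1,0,0,0,0]]'; python3 -c "$s"
```

```text
t 59.65 p [0.4538 0.0882 0.1322] x [-0.985  0.17  -0.022] z [ 0.019 -0.02  -1.   ] g 0.0157 f [-0.3 -0.2 -1.4] q [ 0.15 -0.34  2.   -0.02  1.47 -1.25]
yaw 170.24 spin -0.001 | now-frame cm [0.04 0.04 2.42] | goal-frame cm [-0.01  0.    2.42]
time_s: 59.85
tool_pos: [0.4541, 0.0885, 0.1281]
tool_rot: [0.085, 0.996, -0.009, 0.011]
ft_force: [0.2, 3.5, -1.3]
grip_width: 0.0159
time_s: 60.05
tool_pos: [0.4548, 0.0894, 0.1246]
tool_rot: [0.085, 0.996, -0.007, 0.011]
ft_force: [0.7, 4.5, -2.9]
grip_width: 0.0156
t 60.05 p [0.4548 0.0894 0.1246] x [-0.985  0.169 -0.024] z [ 0.021 -0.017 -1.   ] g 0.0156 f [ 0.7  4.5 -2.9] q [ 0.15 -0.34  2.01 -0.02  1.45 -1.25]
yaw 170.25 spin -0.001 | now-frame cm [ 0.11 -0.11  1.66] | goal-frame cm [ 0.07 -0.13  1.66]
```

```bash
s='from h import *
goal(.4548,.0900,.108,170.3)'
python3 -m pendant '[[1,0,0.1,0.2,0],[1,0,0,0,0]]'; python3 -m pendant '[[1,0,0,0.4,0],[1,0,0,0,0]]'; python3 -m pendant '[[1,0,0,0.4,0],[1,0,0,0,0]]';python3 -c "$s"
```

```text
time_s: 60.25
tool_pos: [0.455, 0.0903, 0.1223]
tool_rot: [0.085, 0.996, -0.007, 0.011]
ft_force: [1.1, 1.9, -0.7]
grip_width: 0.0156
time_s: 60.45
tool_pos: [0.4552, 0.0905, 0.1181]
tool_rot: [0.085, 0.996, -0.007, 0.012]
ft_force: [0.2, 2.7, -2.4]
grip_width: 0.0155
time_s: 60.65
tool_pos: [0.4552, 0.0905, 0.1135]
tool_rot: [0.085, 0.996, -0.007, 0.011]
ft_force: [0.5, 3.3, -3.9]
grip_width: 0.0155
t 60.65 p [0.4552 0.0905 0.1135] x [-0.985  0.169 -0.024] z [ 0.022 -0.016 -1.   ] g 0.0155 f [ 0.5  3.3 -3.9] q [ 0.15 -0.33  2.02 -0.02  1.43 -1.24]
yaw 170.25 spin -0.001 | now-frame cm [ 0.04 -0.05  0.55] | goal-frame cm [ 0.03 -0.06  0.55]
```

```bash
s='from h import *
goal(.4552,.0908,.106,170.3)'
python3 -m pendant '[[1,0,0.05,0.35,0],[1,0,0,0,0]]'; python3 -m pendant '[[1,0,0,0.3,0],[1,0,0,0,0]]'; python3 -m pendant '[[1,0,0,0.2,0],[1,0,0,0,0]]';python3 -c "$s"
```

```text
time_s: 60.85
tool_pos: [0.4551, 0.0906, 0.1093]
tool_rot: [0.085, 0.996, -0.008, 0.011]
ft_force: [0.8, 1.7, -3.4]
grip_width: 0.0157
time_s: 61.05
tool_pos: [0.4556, 0.0903, 0.1078]
tool_rot: [0.085, 0.996, -0.008, 0.012]
ft_force: [-2.2, 3.5, -3.2]
grip_width: 0.0156
time_s: 61.25
tool_pos: [0.4557, 0.0903, 0.1079]
tool_rot: [0.085, 0.996, -0.008, 0.012]
ft_force: [-3.1, 2.5, -3.1]
grip_width: 0.0156
t 61.25 p [0.4557 0.0903 0.1079] x [-0.985  0.169 -0.025] z [ 0.023 -0.017 -1.   ] g 0.0156 f [-3.1  2.5 -3.1] q [ 0.15 -0.32  2.03 -0.02  1.42 -1.24]
yaw 170.24 spin -0.001 | now-frame cm [0.06 0.04 0.18] | goal-frame cm [0.06 0.04 0.19]
```

```bash
s='from h import *
goal(.4554,.0903,.108,170.3)
print(np.round(readout.read_state()["moment"],2))'
python3 -m pendant '[[1,0,0,0,0.1],[1,0,0,0,0.1],[1,0,0,0,0.1],[1,0,0,0,0]]'; python3 -c "$s"
```

```text
time_s: 61.65
tool_pos: [0.4548, 0.0909, 0.1077]
tool_rot: [0.238, 0.971, -0.005, 0.012]
ft_force: [-0.4, 1.1, 1.6]
grip_width: 0.0156
t 61.65 p [0.4548 0.0909 0.1077] x [-0.887  0.462 -0.025] z [ 0.02  -0.016 -1.   ] g 0.0156 f [-0.4  1.1  1.6] q [ 0.15 -0.32  2.03 -0.02  1.42 -0.93]
yaw 152.49 spin -0.311 | now-frame cm [-0.08 -0.02 -0.03] | goal-frame cm [-0.07 -0.05 -0.03]
[0.23 0.24 0.08]
```

```bash
s='from h import *
goal(.4554,.0905,.108,82)
print(np.round(readout.read_state()["moment"],2))'
python3 -m pendant '[[1,0,0,0,0.1],[1,0,0,0,0.1],[1,0,0,0,0.1],[1,0,0,0,0.1],[1,0,0,0,0]]'; python3 -c "$s"
python3 -m pendant '[[1,0,0,0,0.1],[1,0,0,0,0.1],[1,0,0,0,0.1],[1,0,0,0,0]]'; python3 -c "$s"
```

```text
time_s: 62.15
tool_pos: [0.4545, 0.0904, 0.1077]
tool_rot: [0.425, 0.905, -0.004, 0.012]
ft_force: [-1.4, 1.6, 1.8]
grip_width: 0.0155
t 62.15 p [0.4545 0.0904 0.1077] x [-0.638  0.769 -0.026] z [ 0.019 -0.017 -1.   ] g 0.0155 f [-1.4  1.6  1.8] q [ 0.15 -0.32  2.03 -0.02  1.42 -0.54]
yaw 129.67 spin 0.832 | now-frame cm [-0.06  0.08 -0.03] | goal-frame cm [ 0.02  0.09 -0.03]
[0.29 0.4  0.  ]
time_s: 62.55
tool_pos: [0.4541, 0.0903, 0.1077]
tool_rot: [0.551, 0.834, -0.002, 0.013]
ft_force: [-2.2, 2.7, 2.0]
grip_width: 0.0156
t 62.55 p [0.4541 0.0903 0.1077] x [-0.393  0.919 -0.023] z [ 0.018 -0.018 -1.   ] g 0.0156 f [-2.2  2.7  2. ] q [ 0.15 -0.32  2.03 -0.02  1.42 -0.25]
yaw 113.13 spin 0.543 | now-frame cm [-0.03  0.13 -0.03] | goal-frame cm [ 0.04  0.13 -0.03]
[ 0.25  0.57 -0.01]
```

```bash
s='from h import *
goal(.4554,.0905,.108,82)
print(np.round(readout.read_state()["moment"],2))'
python3 -m pendant '[[1,0,0,0,0.1],[1,0,0,0,0.1],[1,0,0,0,0.1],[1,0,0,0,0]]'; python3 -c "$s"
python3 -m pendant '[[1,0,0,0,0.1],[1,0,0,0,0.1],[1,0,0,0,0]]'; python3 -c "$s"
```

```text
time_s: 62.95
tool_pos: [0.4537, 0.0902, 0.1078]
tool_rot: [0.663, 0.748, -0.001, 0.012]
ft_force: [-3.0, 0.8, 3.4]
grip_width: 0.0159
t 62.95 p [0.4537 0.0902 0.1078] x [-0.12   0.993 -0.02 ] z [ 0.017 -0.018 -1.   ] g 0.0159 f [-3.   0.8  3.4] q [ 0.15 -0.32  2.03 -0.02  1.42  0.04]
yaw 96.92 spin 0.26 | now-frame cm [ 0.01  0.17 -0.02] | goal-frame cm [ 0.06  0.16 -0.02]
[ 0.23  0.69 -0.06]
time_s: 63.25
tool_pos: [0.4535, 0.0902, 0.1078]
tool_rot: [0.729, 0.685, -0.0, 0.012]
ft_force: [-2.9, 1.6, 3.2]
grip_width: 0.0162
t 63.25 p [0.4535 0.0902 0.1078] x [ 0.063  0.998 -0.017] z [ 0.017 -0.018 -1.   ] g 0.0162 f [-2.9  1.6  3.2] q [ 0.15 -0.32  2.03 -0.02  1.42  0.22]
yaw 86.41 spin 0.077 | now-frame cm [ 0.05  0.19 -0.02] | goal-frame cm [ 0.06  0.19 -0.02]
[ 0.23  0.83 -0.  ]
```

```bash
s='from h import *
goal(.4554,.0905,.108,82)
print(np.round(readout.read_state()["moment"],2))'
python3 -m pendant '[[1,0,0,0,0.08],[1,0,0,0,0]]'; python3 -c "$s"
python3 -m pendant '[[1,0,0,0,0.08],[1,0,0,0,0]]'; python3 -c "$s"
```

```text
time_s: 63.45
tool_pos: [0.4534, 0.0902, 0.1078]
tool_rot: [0.751, 0.66, 0.0, 0.012]
ft_force: [-3.8, 2.2, 3.4]
grip_width: 0.0158
t 63.45 p [0.4534 0.0902 0.1078] x [ 0.129  0.992 -0.016] z [ 0.016 -0.018 -1.   ] g 0.0158 f [-3.8  2.2  3.4] q [ 0.15 -0.32  2.03 -0.02  1.42  0.29]
yaw 82.61 spin 0.011 | now-frame cm [ 0.06  0.19 -0.02] | goal-frame cm [ 0.06  0.19 -0.02]
[ 0.26  0.95 -0.02]
time_s: 63.65
tool_pos: [0.4533, 0.0902, 0.1078]
tool_rot: [0.773, 0.635, 0.001, 0.012]
ft_force: [-4.4, 2.0, 2.5]
grip_width: 0.0157
t 63.65 p [0.4533 0.0902 0.1078] x [ 0.195  0.981 -0.015] z [ 0.016 -0.018 -1.   ] g 0.0157 f [-4.4  2.   2.5] q [ 0.15 -0.32  2.03 -0.02  1.42  0.35]
yaw 78.77 spin -0.056 | now-frame cm [ 0.07  0.2  -0.02] | goal-frame cm [ 0.06  0.2  -0.02]
[0.2  0.91 0.07]
```

```bash
python3 - <<'E'
from h import *
im=grab('scene','s4.png'); a=cv2.resize(im[150:230,195:275,::-1],(400,400),interpolation=cv2.INTER_CUBIC)
im=grab('top','t7.png'); b=cv2.resize(im[175:255,165:245,::-1],(400,400),interpolation=cv2.INTER_CUBIC)
cv2.imwrite('pics/c11.png',np.clip(np.hstack([a,b])*1.5,0,255).astype(np.uint8))
E
```

```text
(no output)
```

View pics/c11.png

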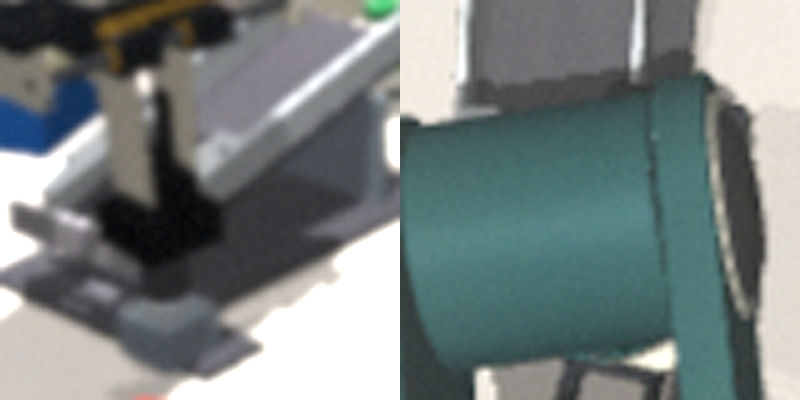

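The blade now lies across the mouth in c11, with its tip near (12,205). I keep turning until the stop shows.

```bash
s='from h import *
s,r=st(); print("yaw",np.degrees(np.arctan2(r[1,0],r[0,0])).round(2),np.round(s["moment"],2),s["tau"].round(2))'
python3 - <<'E'
from h import *
w=onplane('scene',[np.array([12,205])/5.+[195,150]-.4],.072)[0]; sh=np.array([.4539,.0890]); d=w[:2]-sh
f=np.load('f.npz'); print(w,np.linalg.norm(d),'gate turn',np.pi-np.arctan2(d[1],d[0])+float(f['yaw']))
E
python3 -m pendant '[[1,0,0,0,0.08],[1,0,0,0,0]]'>/dev/null; python3 -c "$s"
python3 -m pendant '[[1,0,0,0,0.08],[1,0,0,0,0]]'>/dev/null; python3 -c "$s"
```

```text
[0.44613709 0.20753411 0.072     ] 0.11878803401697212 gate turn 1.4339686908530023
t 63.95 p [0.4533 0.0903 0.1078] x [ 0.264  0.964 -0.013] z [ 0.016 -0.018 -1.   ] g 0.0158 f [-3.9  1.8  4.3] q [ 0.15 -0.32  2.03 -0.02  1.42  0.42]
yaw 74.7 [0.16 1.05 0.37] [ -1.46 -32.35 -60.43  -0.53  -1.38   2.26]
t 64.15 p [0.4534 0.0902 0.1079] x [ 0.332  0.943 -0.012] z [ 0.016 -0.018 -1.   ] g 0.0158 f [-4.3  1.1  2.9] q [ 0.15 -0.32  2.03 -0.02  1.42  0.5 ]
yaw 70.63 [0.17 0.96 0.6 ] [ -1.66 -32.36 -60.5   -0.48  -1.37   2.62]
```

```bash
s='from h import *
s,r=st(); print("yaw",np.degrees(np.arctan2(r[1,0],r[0,0])).round(2),np.round(s["moment"],2))'
python3 -m pendant '[[1,0,0,0,-0.08],[1,0,0,0,0],[1,0,0,0,0]]'>/dev/null; python3 -c "$s"
python3 -m pendant '[[0.3,0,0,0,0],[0.3,0,0,0,0],[0.3,0,0,0,0],[0.3,0,0,0,0],[0.3,0,0,0,0]]'>/dev/null; python3 -c "$s"
python3 -m pendant '[[0.3,0,0,-1,0],[0.3,0,0,-2,0],[0.3,0,0,-3,0],[0.3,0,0,-4,0],[0.3,0,0,0,0]]'>/dev/null; python3 -c "$s"
python3 -m pendant '[[0.3,-4,0,-1,0],[0.3,-4,0,0,0],[0.3,-4,0,0,0],[0.3,-4,0,0,0],[0.3,-4,0,0,0],[0.3,-4,0,0,0],[0.3,-4,0,0,0],[0.3,0,0,0,0]]'>/dev/null; python3 -c "$s"
python3 - <<'E'
from h import *
im=grab('scene','s5.png'); a=cv2.resize(im[140:240,185:285,::-1],(400,400),interpolation=cv2.INTER_CUBIC)
im=grab('top','t8.png'); b=cv2.resize(im[170:270,155:255,::-1],(400,400),interpolation=cv2.INTER_CUBIC)
cv2.imwrite('pics/c12.png',np.clip(np.hstack([a,b])*1.5,0,255).astype(np.uint8))
E
```

```text
t 64.45 p [0.4533 0.0901 0.1078] x [ 0.242  0.97  -0.014] z [ 0.016 -0.018 -1.   ] g 0.0157 f [-4.9  1.   3.5] q [ 0.15 -0.32  2.03 -0.02  1.42  0.4 ]
yaw 75.99 [0.15 0.97 0.08]
t 64.95 p [0.454  0.0897 0.1075] x [ 0.243  0.97  -0.014] z [ 0.018 -0.019 -1.   ] g 0.0325 f [-0.3 -0.5 -1.2] q [ 0.15 -0.32  2.03 -0.02  1.42  0.4 ]
yaw 75.96 [-0.07  0.11  0.06]
t 65.45 p [0.4516 0.0916 0.2132] x [ 0.243  0.97  -0.014] z [ 0.017 -0.019 -1.   ] g 0.0323 f [-0.  -0.1  0.2] q [ 0.16 -0.37  1.89 -0.02  1.61  0.4 ]
yaw 75.94 [-0.12  0.07 -0.05]
t 66.25 p [ 0.3805 -0.1885  0.232 ] x [ 0.238  0.971 -0.015] z [ 0.023 -0.021 -1.   ] g 0.0325 f [ 1.1 -0.5  0.1] q [-0.52 -0.48  1.94 -0.01  1.65 -0.28]
yaw 76.2 [-0.02  0.08  0.03]
```

View pics/c12.png

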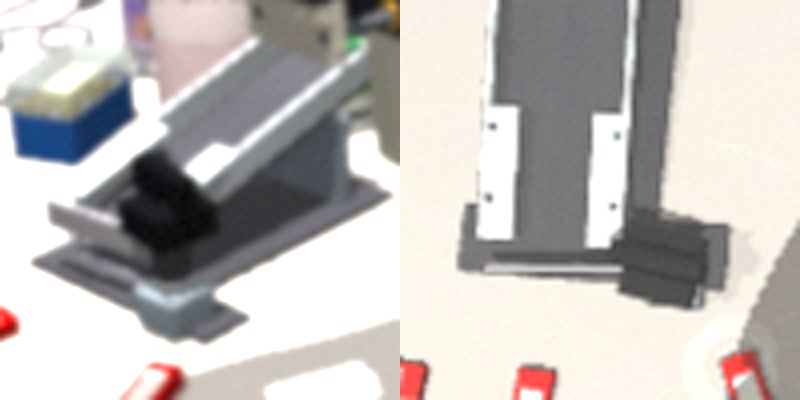

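```bash
python3 - <<'E'
from m import *
for f in('top0','t5','t8'):
    im=cv2.imread(f'pics/{f}.png')[:,:,::-1].copy(); h=cv2.cvtColor(im,cv2.COLOR_RGB2HSV)
    m=((h[:,:,1]>150)&((h[:,:,0]<8)|(h[:,:,0]>172))&(h[:,:,2]>80)).astype(np.uint8)
    n,_,s,c=cv2.connectedComponentsWithStats(m); print(f,[(c[i].round(1).tolist(),int(s[i,4])) for i in range(1,n) if s[i,4]>40])
    white(im,180,262,310,400,.02)
a=onplane('top',np.array([(85,266),(220,266)])/4.+[155,170]-.4,.072); d=a[0]-a[1]; f=np.load('f.npz'); print('gate',np.pi-np.arctan2(d[1],d[0])+float(f['yaw']))
im=cv2.imread('pics/t8.png'); cv2.imwrite('pics/c13.png',im)
E
```

```text
top0 [([426.4, 205.4], 362), ([147.0, 263.4], 107), ([187.2, 276.3], 103)]
t5 [([426.5, 205.4], 356), ([147.3, 263.4], 105)]
[354.7 233.4] xy [ 0.4725 -0.2945  0.02  ] L 0.025 0.081 ang -96.7
[373.7 213.5] xy [ 0.5326 -0.3524  0.02  ] L 0.026 0.077 ang -96.0
[341.9 208.6] xy [ 0.5464 -0.2585  0.02  ] L 0.026 0.081 ang -97.8
t8 [([426.4, 205.4], 360), ([137.5, 262.2], 52), ([156.7, 264.5], 47), ([187.2, 276.2], 101)]
[355.  208.5] xy [ 0.5471 -0.2974  0.02  ] L 0.161 0.033 ang -89.5
gate 1.491125042428874
```

View pics/c13.png

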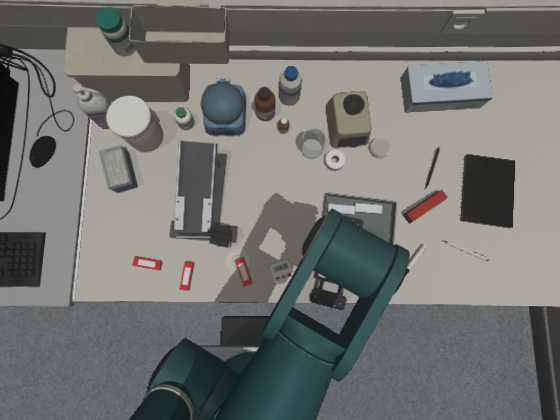

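The gate measures about 1.49 rad and the knob is seated. The look-alikes and other bench items are where they started, and the arm is clear of everything.

```bash
python3 -c "
from bench import robot; print(robot.finish_job())"
```

```text
the job is handed in; nothing more can be done
None
```

The job is done and handed in at about 66 s of the 210 s allowed; no verdict is reported.

- **Mailers:** I pushed the jammed mailer up past the lips to the top of the chute and lifted it out. I then laid it and the two white mailers from the bench flat in the tray. Mailers 2 and 3 were not in the chute. The red look-alikes were left alone.
- **Knob and gate:** Only after that did I fit the knob onto the shaft with the gate still open. It stopped with its underside at about 78 mm, which is fully home. I turned it clockwise until the moment rose to 0.6 N m at the stop, then let go and backed away.

**Last checks:**
- The top view shows the blade across the mouth at about 1.49 rad (the stop is at 1.5) and the knob on the shaft.
- The three mailers were measured flat in the tray before I went for the knob. In the last view the arm hid part of the tray, so the third mailer could not be re-measured.
- In that view the red look-alikes and the other things I could make out on the bench are where they started. The timer was half in shadow and the forceps and marker partly behind the arm, so I could not re-measure them.

**Readings that disagreed:**
- Fast moves tilted the tool by up to about 0.1 rad. I brought that down to about 0.03 rad before taking the knob.
- A rougher reading from the scene camera during the turn gave 1.43 rad, taken before the knob reached the stop.

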